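Put the sharpening stone away through the top half of the split door

ROBOT

A 7-joint arm with a two-finger parallel gripper is mounted at the origin on the work surface. World frame = base frame: x ahead of the robot, y to its left, z up, the work surface at z = 0. Lengths are in mm, angles in rad, forces in N, time in s.
With the tool pointing down it reaches from about 400 to 900 mm from the base axis. Payload 5.5 kg.
Tool frame: the origin (TCP) lies on the centre line of the jaws, within the pads' length; the fingertips stand 19 mm ahead of it and the grasp point (between the pads) is the TCP; z points along the fingers, y is the line along which they close (so a half turn about z gives the same grasp; the last joint's range is limited). The gripper opens to 92 mm and grips with 3 to 60 N. Pads are 19 mm wide; open, the fingers measure 130 mm over their backs; the gripper's body (75 mm by 190 mm) begins 47 mm behind the grasp point.
Start: joints at [1.592, 0.501, -0.427, 1.55, 0.221, 1.138, -0.21], TCP at [155.676, -631.082, 245.729] pointing down, gripper open.
Joint ranges: [-2.88, 2.88], [-0.31, 2.03], [-1.54, 1.56], [0.2, 2.42], [-1.41, 4.55], [0.19, 2.02], [-2.57, 2.57]. Speed limits (rad/s): [2.57, 2.57, 3.14, 3.14, 3.14, 3.14, 3.14].

INTERFACE

Orientations are given as a rotation vector (axis times angle).
In Python, from rig import manip gives the robot as it stands.
- The arm moves only by the tool arm_command, never from a script. Its argument "targets" is a list of rows, each an object with "translation": the shift along the tool's x, y, z in mm, a list of three; "angular": the turn, a rotation vector about the tool's x, y, z in degrees, a list of three; "jaw": the opening in per cent of the stroke, from 0 (shut) to 100 (fully open). In form: [{"translation": [x, y, z], "angular": [ax, ay, az], "jaw": jaw}, ...]. A call has exactly 8 rows; each row shifts and turns the commanded pose from where the row before left it, along the tool's axes as they then stand; what a row does not reach is not made up. A row lasts 1/10 s, in which the tool goes at most 50 mm and 8.59 degrees, less where a joint would pass 70% of its speed; a pose out of reach is approached as far as the arm can. A call with a gripper value outside its range is refused whole. The fingers move at their own pace and stop on an object; "force" is the grip in N (left out, the last holds). Time passes only in rows, so rows that do not move let the fingers close, or fill a call up. It gives the time, the measured TCP pose, the force, the opening and the grip force at its end, in the units of the state.
- manip.observe(): the state, without advancing time (a new reading comes with each control period).
- manip.get_image(name): name is "side" or "top"; returns the picture (400x640x3 uint8, blue, green, red); there is no depth.
- manip.camera_params(name): a dict with "fx", "fy", "cx", "cy" (pixels), "pose" (4x4, takes a point from camera to world coordinates). Camera axes: x right, y down, z forward; pixel columns grow to the right and rows downward; lengths in mm; the calibration is good to about 2 mm. A picture is of the moment at which its call begins. camera_params takes no time and is no camera call.
- manip.sign_off(): hands the job in; it is judged then, once.
The state is a dict: "t": time; "joint_positions": joint angles; "joint_vel": joint speeds; "joint_torque": joint torques, N m; "ee_pos": TCP position; "orientation": TCP orientation; "ft_force": force on the tool from outside, world axes, zero at the start; "wrist_torque": the same for the moment, N m; "finger_gap": finger opening in mm; "gripper_force": force on a finger pad.
Only numpy, scipy, OpenCV 4.12 (cv2) and the standard library are available. Lean on these libraries where they do the work, as an engineer would, in place of code of your own. Each camera call takes 0.05 s, during which the arm holds its last target. There are 200 camera calls.

TASK

Put the sharpening stone away in the barred bench cage: swing only the top half of its split door wide open, past square to the cage front, and leave it open, with the bottom half still bolted. Then reach in through the opening, set the stone lengthwise on the upper part of the sloping rack, let go low over the board and let it slide down until its end rests against the stop at the bottom. Leave the tools lying around as they are.

Things in the scene. Friction and masses are not known exactly. Their poses are not given: they have to be found in the camera images.
- cage: Dark steel bench cage, 200 deep (x) x 210 wide (y) x 330 high, fixed. Origin: centre of its underside; x points from door to back, door front is the plane x = -100. Sides, back and roof are sheet and bars (roof at z 320 to 330). Way in: the opening behind the door's top half, 186 wide between posts, free from z = 104 (above the bottom half) to 320.
- top_half (a joint): Angle of the door's top half, rad: 0 shut, 1.57 square to the front, 2.0 end of travel. Grey steel leaf 206 wide, 12 thick, z = 106 to 330 of the cage, upright hinge at its left (+y) edge; the free edge swings out to the robot, clockwise from above. Not latched; a stiff hinge (0.15 N m) keeps it where it is left. May start up to 0.25 ajar.
- top_handle (a point): Grip point on the top half's handle: an upright round steel bar 11 mm thick, 68 mm long, on the outer face near the free edge, axis 35 mm off the face. The point lies on the bar's axis, 17 mm below the bar's upper end and 40 mm below the leaf's upper edge. A gripper pointing down can straddle it.
- top_hinge (a point): Point on the hinge axis of the top half, at the height of top_handle; the handle's axis is 178 mm from it along the leaf and 41 mm out from it.
- bolt (a joint): Travel of the bottom half's bolt, m: 0 shot home, 0.03 drawn. Barrel bolt lying along the front of the bottom half (leaf z = 11 to 102 of the cage, same hinge side) at z = 55; it draws to +y of the cage against 2 N of friction. To be left home.
- bolt_knob (a point): Centre of the bolt's 16 mm ball knob, 38 mm in front of the bottom half's middle plane.
- rack: Sloping rack of slippery polished sheet fixed in the cage, board 170 long x 170 wide clear, falling 28 degrees towards the door. Origin: middle of its lower end, on the board against the stop, 30 mm behind the door front and 55 mm above the cage's underside; x points up the slope (to the back), y left, z square to the board. Stop 20 mm high, side lips 18 mm.
- stone: Grey sharpening stone, a block 70 (x) x 36 (y) x 24 (z) mm, about 0.15 kg. Origin: centre of its underside, x along its length. It starts lying on the steel block.
- block: Steel bench block, 130 (x) x 110 (y) x 60 mm high, fixed to the bench. Origin: centre of its underside.
- hammer: Hammer with a 260 mm overall length lying on the bench, origin underneath, near its middle, handle to its -x. To be left alone.
- tin: Closed steel tin, 68 mm diameter, 75 mm high, standing on the bench; origin: centre of its underside. To be left alone.
- brush: Brush 200 mm long lying on the bench, handle to its -x. To be left alone.

How it is judged (in metres and radians):
On the way, in this order (a step that is already met when the one before it is completed fails the run):
1. the top half of the door stands wide open (more than 1.5 rad), the stone still outside (value of joint top_half above 1.5 rad and x of stone in the frame of cage below -0.13 m), for 0.2 s.
2. the stone is low over the rack (less than 30 mm), its middle at least 50 mm up the slope from the stop (x of stone in the frame of rack between 0.05 and 0.16 m and z of stone in the frame of rack between -0.005 and 0.03 m and y of stone in the frame of rack between -0.08 and 0.08 m).
At the end, for the whole second after the job is handed in: The top half stands open by more than 1.5 rad, the bottom half's bolt is home (drawn under 6 mm), and the stone lies still on the rack, flat within 0.12 rad, lengthwise within 0.35 rad, its middle 28 to 43 mm up the slope from the stop (its end against it) (value of joint top_half above 1.5 rad and value of joint bolt below 0.006 m and x of stone in the frame of rack between 0.028 and 0.043 m and y of stone in the frame of rack between -0.08 and 0.08 m and z of stone in the frame of rack between -0.005 and 0.03 m and angle between the z axis of stone and the z axis of rack, either way round below 0.12 rad and angle between the x axis of stone and the x axis of rack, either way round below 0.35 rad and linear speed of stone below 0.02 m/s); the robot touches nothing.
It fails at once if the bolt of the bottom half was drawn by more than 8 mm (value of joint bolt above 0.008 m).
It fails at once if the hammer, tin or brush was moved by more than 30 mm (distance of any of hammer, tin, brush from where it was at the start of the episode above 0.03 m).
It also fails if it takes over 67 s, if anything falls off the work surface, if the arm or the gripper's body presses on something with over 40 N, if the wrist force passes 120 N, or if a joint passes its speed limit or range.

## Working session

There is one attempt and no reset: what is moved stays moved. The work goes in short steps, Python scripts to look and compute and a tool call to move; the robot and the scene stay as the last step left them, time stands still between calls to the robot, and variables do not carry over. Pictures are saved under pics/ and viewed, at most 10 in all, crops included, and the job is handed in when it is done.

Besides the shell and the picture viewer there is one more tool, called in YAML: its name, and indented under it one key for each argument. arm_command: Moves the arm, as the interface text tells. Its arguments: {"type":"object","properties":{"targets":{"type":"array","items":{"type":"object","properties":{"translation":{"type":"array","items":{"type":"number"}},"angular":{"type":"array","items":{"type":"number"}},"jaw":{"type":"number"}}}},"force":{"type":"number"}},"required":["targets"]}

```bash
ls; mkdir -p pics
python3 - <<'E'
from rig import manip
import cv2, numpy as np
np.set_printoptions(precision=4,suppress=True)
s=manip.observe(); print(s)
for n in("side","top"):
    cv2.imwrite(f"pics/{n}0.png",manip.get_image(n)); print(n,manip.camera_params(n))
E
```

```text
pics
{'t': 0.0, 'joint_positions': array([ 1.5922,  0.5019, -0.4268,  1.5515,  0.2208,  1.1383, -0.2103]), 'joint_vel': array([ 0.0006,  0.0005,  0.0015,  0.0008, -0.0019,  0.0016, -0.001 ]), 'joint_torque': array([ -0.0003, -56.6586,  -5.8164, -27.9111,  -0.0687,   0.0306,
         0.0002]), 'ee_pos': array([ 155.4186, -630.442 ,  244.6509]), 'orientation': array([-3.1167, -0.3787,  0.0003]), 'ft_force': array([-0.2181, -0.7004, -0.2873]), 'wrist_torque': array([ 0.0291, -0.0537,  0.0272]), 'gripper_force': 0.0, 'finger_gap': 91.75489461472057}
side {'fx': 384.7124750836815, 'fy': 384.7124750836815, 'cx': 317.07374048195766, 'cy': 197.67686410420862, 'pose': array([[   0.9596,   -0.2042,    0.1935,  348.6074],
       [  -0.2812,   -0.6754,    0.6817, -735.2641],
       [  -0.0085,   -0.7086,   -0.7056,  990.2513],
       [   0.    ,    0.    ,    0.    ,    1.    ]])}
top {'fx': 492.6827082728809, 'fy': 492.6827082728809, 'cx': 314.9085492551901, 'cy': 189.65096348909103, 'pose': array([[  -0.0113,   -0.996 ,    0.0881,  432.7441],
       [  -0.9999,    0.0111,   -0.0032,   46.6263],
       [   0.0022,   -0.0881,   -0.9961, 1467.8196],
       [   0.    ,    0.    ,    0.    ,    1.    ]])}
```

View pics/side0.png

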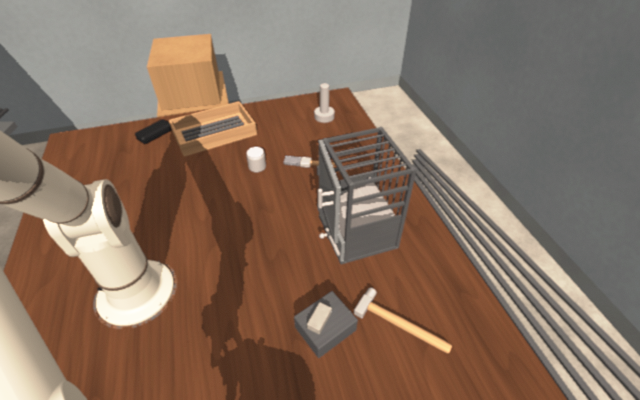

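View pics/top0.png

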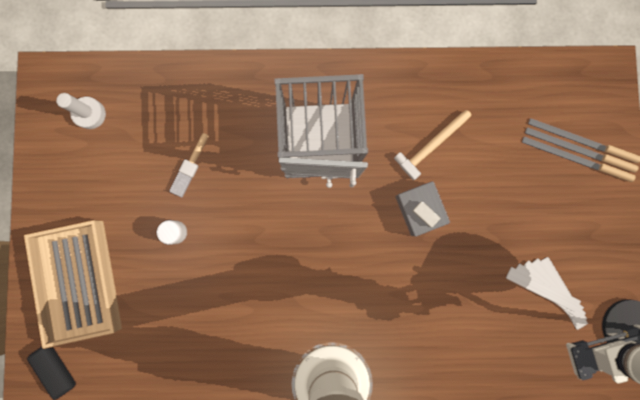

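The top view shows the robot base at bottom centre (332,380). The cage is around (322,125) with the door facing the robot, its top half slightly ajar and its handle near (352,176). The block with the stone is at (425,212). The hammer (435,140), brush (188,165) and tin (171,232) are clear of both. I'll take enlarged crops next.

Run:
```python
import cv2
t=cv2.imread("pics/top0.png"); s=cv2.imread("pics/side0.png")
cv2.imwrite("pics/topc.png",cv2.resize(t[65:245,265:465],None,fx=4,fy=3.3333,interpolation=cv2.INTER_CUBIC)[:600])
c=cv2.resize(t[65:215,265:465],None,fx=4,fy=4,interpolation=cv2.INTER_CUBIC); cv2.imwrite("pics/topc.png",cv2.resize(t[65:240,265:465],None,fx=4,fy=4,interpolation=cv2.INTER_CUBIC)[:600] if 0 else c)
cv2.imwrite("pics/sidec.png",cv2.resize(s[120:360,280:440],None,fx=2.5,fy=2.5,interpolation=cv2.INTER_CUBIC))
```

```text
(no output)
```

View pics/topc.png

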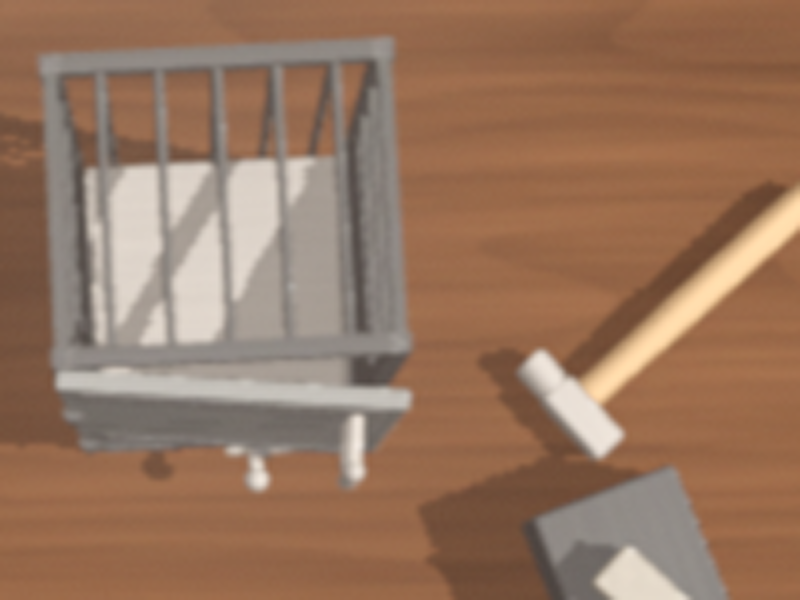

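View pics/sidec.png

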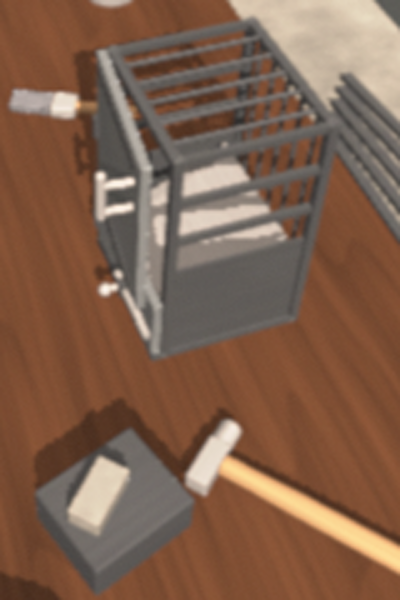

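Pixels read from the top crop (full pixel = 265+u/4, 65+v/4):
- Roof corners: (40,58), (393,40), (408,350), (53,365).
- Leaf top: left (57,380), right (410,400).
- Handle bar: about (351,474).

From the side crop (280+u/2.5, 120+v/2.5):
- Roof corners: (178,160), (333,122), (252,20).
- Handle bar: (100,172) to (100,220).
- Bolt knob: (110,288).
- Stone top corners: (97,452), (129,466), (102,522), (70,508).

Next I'll fit the cage pose and door angle, and the stone pose.

```bash
cat > h.py <<'E'
import numpy as np, cv2
from rig import manip
np.set_printoptions(precision=2,suppress=True)
P={n:manip.camera_params(n) for n in("side","top")}
def proj(n,X):
    c=P[n]; T=np.linalg.inv(c["pose"]); X=np.atleast_2d(X)@T[:3,:3].T+T[:3,3]
    return np.c_[c["fx"]*X[:,0]/X[:,2]+c["cx"],c["fy"]*X[:,1]/X[:,2]+c["cy"]]
def back(n,uv,z):
    c=P[n]; uv=np.atleast_2d(uv).astype(float)
    d=np.c_[(uv[:,0]-c["cx"])/c["fx"],(uv[:,1]-c["cy"])/c["fy"],np.ones(len(uv))]@c["pose"][:3,:3].T
    o=c["pose"][:3,3]; return o+d*((z-o[2])/d[:,2])[:,None]
def cage(p,X):  # p=x,y,yaw
    c,s=np.cos(p[2]),np.sin(p[2]); X=np.atleast_2d(X)
    return np.c_[p[0]+c*X[:,0]-s*X[:,1],p[1]+s*X[:,0]+c*X[:,1],X[:,2]]
def door(q,a,d,z): # point on leaf: a along from hinge, d out from the mid-plane, angle q, cage frame
    return np.array([-94-a*np.sin(q)-d*np.cos(q),103-a*np.cos(q)+d*np.sin(q),z])
E
python3 - <<'E'
from h import *
from scipy.optimize import least_squares
tc=lambda u,v:(265+u/4,65+v/4); sc=lambda u,v:(280+u/2.5,120+v/2.5)
st=[((100,105,330),tc(40,58)),((100,-105,330),tc(393,40)),((-88,-105,330),tc(408,350)),((-88,105,330),tc(53,365))]
ss=[((-88,-105,330),sc(178,160)),((100,-105,330),sc(333,122)),((100,105,330),sc(252,20)),((100,-105,0),sc(297,318))]
dt=[((0,0,330),tc(57,380)),((206,0,330),tc(410,400)),((178,41,290),tc(351,472))]
ds=[((178,41,307),sc(100,172)),((178,41,239),sc(100,220)),((206,6,330),sc(144,167))]
def f(p):
    r=[]
    for n,l in(("top",st),("side",ss)):
        r+=[proj(n,cage(p,X))[0]-uv for X,uv in l]
    for n,l in(("top",dt),("side",ds)):
        r+=[proj(n,cage(p,door(p[3],*X)))[0]-uv for X,uv in l]
    return np.ravel(r)
s=least_squares(f,[800,0,0,.1],x_scale=[10,10,.1,.1],loss="soft_l1"); print(s.x,f(s.x).reshape(-1,2))
p=s.x; print("handle",cage(p,door(p[3],178,41,290)),"hinge",cage(p,[-94,103,290]))
im=cv2.imread("pics/top0.png"); 
cr=im[170:250,385:465]; cv2.imwrite("pics/blk.png",cv2.resize(cr,None,fx=6,fy=6,interpolation=cv2.INTER_CUBIC))
g=cr.min(2); m=(g>120).astype('uint8'); n,l,stt,ce=cv2.connectedComponentsWithStats(m); print(stt,ce)
print("side stone",back("side",[sc(97,452),sc(129,466),sc(102,522),sc(70,508)],84))
E
```

```text
[702.14  27.38   0.04   0.1 ] [[-0.88 -0.72]
 [-0.52 -0.77]
 [ 0.7   0.18]
 [-0.42  1.15]
 [-1.88  2.08]
 [ 2.88  1.05]
 [ 0.46 -1.65]
 [-0.46  0.52]
 [-0.44 -0.1 ]
 [-0.39 -0.63]
 [ 0.22 -0.  ]
 [ 0.13  0.69]
 [ 0.21 -0.27]
 [-1.27  1.33]]
handle [[551.93 -48.76 290.  ]] hinge [[603.91 126.35 290.  ]]
[[   0    0   80   80 4963]
 [  20    0   16   10   97]
 [  15   12   49   54 1340]] [[39.29 40.72]
 [28.57  3.29]
 [41.07 37.59]]
side stone [[ 493.41 -229.91   84.  ]
 [ 520.67 -255.01   84.  ]
 [ 476.07 -305.88   84.  ]
 [ 449.49 -282.46   84.  ]]
```

View pics/blk.png

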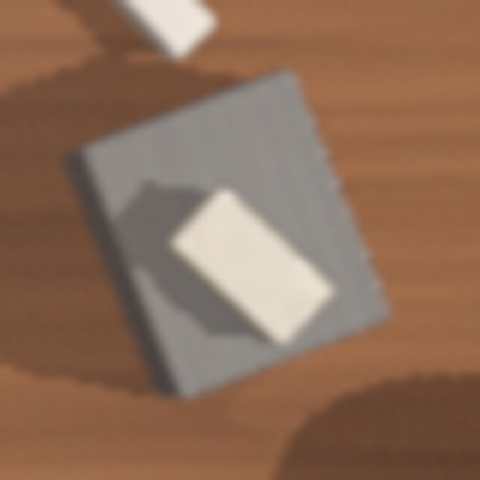

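Run:
```python
from h import *
q=np.array([(222,190),(172,242),(285,345),(335,290)])/6+[385,170]
w=back("top",q,84); c=w.mean(0); print("stone",c,w)
d=(w[2]+w[3]-w[0]-w[1])[:2]/2; print("dir",d,np.hypot(*d),np.degrees(np.arctan2(d[1],d[0])))
b=back("top",np.array([(80,152),(292,70),(390,312),(182,395)])/6+[385,170],60); print(b,b.mean(0))
```

```text
stone [ 481.7  -272.46   84.  ] [[ 517.8  -258.83   84.  ]
 [ 493.67 -234.66   84.  ]
 [ 444.98 -286.06   84.  ]
 [ 470.36 -310.29   84.  ]]
dir [-48.07 -51.43] 70.39266975898377 -133.06542139433
[[ 538.22 -196.81   60.  ]
 [ 576.47 -299.43   60.  ]
 [ 460.27 -342.3    60.  ]
 [ 422.1  -242.18   60.  ]] [ 499.27 -270.18   60.  ]
```

arm_command:
  targets:
    - {"translation": [32, -29, -14], "angular": [0, 0, 0], "jaw": 100}
    - {"translation": [32, -29, -14], "angular": [0, 0, 0], "jaw": 100}
    - {"translation": [32, -29, -14], "angular": [0, 0, 0], "jaw": 100}
    - {"translation": [32, -29, -14], "angular": [0, 0, 0], "jaw": 100}
    - {"translation": [32, -29, -14], "angular": [0, 0, 0], "jaw": 100}
    - {"translation": [32, -29, -14], "angular": [0, 0, 0], "jaw": 100}
    - {"translation": [32, -29, -14], "angular": [0, 0, 0], "jaw": 100}
    - {"translation": [32, -29, -14], "angular": [0, 0, 0], "jaw": 100}

```text
t: 0.9
ee_pos: [349.2, -342.7, 358.1]
orientation: [-3.119, -0.379, 0.001]
ft_force: [0.8, -0.5, 0.9]
finger_gap: 92.0
gripper_force: 0.0
```

arm_command:
  targets:
    - {"translation": [32, -29, -5], "angular": [0, 0, 0], "jaw": 100}
    - {"translation": [32, -29, -5], "angular": [0, 0, 0], "jaw": 100}
    - {"translation": [32, -29, -5], "angular": [0, 0, 0], "jaw": 100}
    - {"translation": [32, -29, -5], "angular": [0, 0, 0], "jaw": 100}
    - {"translation": [32, -29, -5], "angular": [0, 0, 0], "jaw": 100}
    - {"translation": [32, -29, -5], "angular": [0, 0, 0], "jaw": 100}
    - {"translation": [0, 0, 0], "angular": [0, 0, 8.5], "jaw": 100}
    - {"translation": [0, 0, 0], "angular": [0, 0, 8.5], "jaw": 100}

```text
t: 1.7
ee_pos: [494.0, -127.6, 387.5]
orientation: [-3.14, 0.089, 0.0]
ft_force: [-0.4, -1.5, -0.2]
finger_gap: 91.9
gripper_force: 0.0
```

Run:
```python
from h import *
s=manip.observe(); print(s["ee_pos"],s["joint_positions"])
S=manip.get_image("side"); T=manip.get_image("top")
print(proj("side",s["ee_pos"]),proj("top",s["ee_pos"]))
a=cv2.resize(S[60:260,180:400],None,fx=2.5,fy=2.5,interpolation=cv2.INTER_CUBIC)
b=cv2.resize(T[80:280,270:390],None,fx=2.5,fy=2.5,interpolation=cv2.INTER_CUBIC)
o=np.zeros((500,800,3),np.uint8); o[:,:a.shape[1]][:,:500]=a[:,:500]; o[:,500:800]=b; cv2.imwrite("pics/g1.png",o)
```

```text
[ 493.96 -127.56  387.55] [ 0.92  0.17 -0.81  1.69  0.12  1.33 -1.54]
[[305.42 191.88]] [[392.83 204.35]]
```

View pics/g1.png

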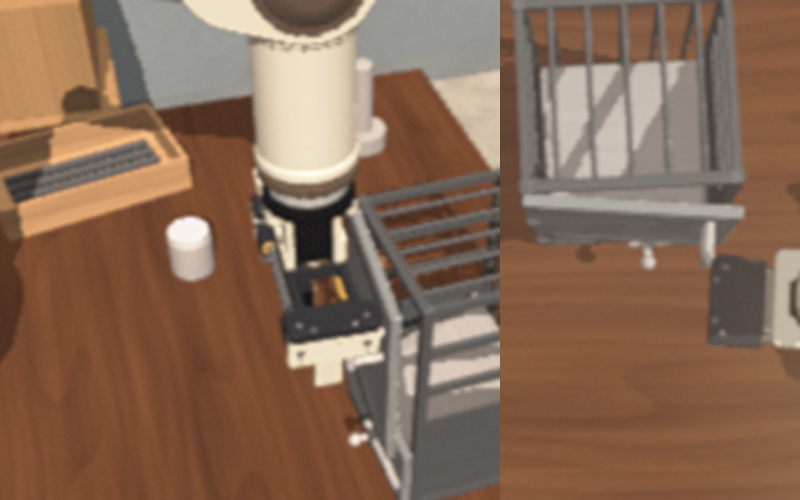

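The tool points down with its body 190 mm along the closing line, so the body cannot pass between the posts. It has to stay outside while the stone reaches in ahead of it. First I'll move over the handle and down.

arm_command:
  targets:
    - {"translation": [18, -27, 0], "angular": [0, 0, 0], "jaw": 100}
    - {"translation": [18, -27, 0], "angular": [0, 0, 0], "jaw": 100}
    - {"translation": [18, -27, 0], "angular": [0, 0, 0], "jaw": 100}
    - {"translation": [0, 0, 25], "angular": [0, 0, 0], "jaw": 100}
    - {"translation": [0, 0, 25], "angular": [0, 0, 0], "jaw": 100}
    - {"translation": [0, 0, 25], "angular": [0, 0, 0], "jaw": 100}
    - {"translation": [0, 0, 18], "angular": [0, 0, 0], "jaw": 100}
    - {"translation": [0, 0, 0], "angular": [0, 0, 0], "jaw": 100}

```text
t: 2.6
ee_pos: [549.7, -52.4, 291.9]
orientation: [-3.14, 0.082, 0.009]
ft_force: [-0.7, 0.0, -0.1]
finger_gap: 92.0
gripper_force: 0.0
```

arm_command:
  targets:
    - {"translation": [0, 0, 0], "angular": [0, 0, 0], "jaw": 0}
    - {"translation": [0, 0, 0], "angular": [0, 0, 0], "jaw": 0}
    - {"translation": [0, 0, 0], "angular": [0, 0, 0], "jaw": 0}
    - {"translation": [0, 0, 0], "angular": [0, 0, 0], "jaw": 0}
    - {"translation": [0, 0, 0], "angular": [0, 0, 0], "jaw": 0}
    - {"translation": [0, 0, 0], "angular": [0, 0, 0], "jaw": 0}
    - {"translation": [0, 0, 0], "angular": [0, 0, 0], "jaw": 0}
    - {"translation": [0, 0, 0], "angular": [0, 0, 0], "jaw": 0}
  force: 20

```text
t: 3.4
ee_pos: [551.8, -51.7, 294.7]
orientation: [-3.14, 0.086, -0.0]
ft_force: [0.9, -0.5, -0.0]
finger_gap: 32.3
gripper_force: 0.0
```

Run:
```python
from h import *
from scipy.spatial.transform import Rotation as R
s=manip.observe(); q=s["joint_positions"]; print(list(q.round(4)),s["ee_pos"],s["orientation"],s["finger_gap"])
for sg in (1,):
  print(R.from_euler("ZYZYZYZ"[:3],q[:3]).as_rotvec())
  r=R.identity()
  for a,x in zip("zyzyzyz",q): r=r*R.from_euler(a,x)
  print(r.as_matrix(),R.from_rotvec(s["orientation"]).as_matrix())
```

```text
[np.float64(0.7053), np.float64(0.3528), np.float64(-0.8245), np.float64(1.7289), np.float64(0.2778), np.float64(1.1816), np.float64(-1.8208)] [551.77 -51.69 294.75] [-3.14  0.09 -0.  ] 32.28012721232981
[-0.24  0.25 -0.12]
[[ 0.05 -1.    0.  ]
 [-1.   -0.05 -0.  ]
 [ 0.   -0.   -1.  ]] [[ 1.   -0.05  0.  ]
 [-0.05 -1.    0.  ]
 [ 0.   -0.   -1.  ]]
```

arm_command:
  targets:
    - {"translation": [0, 0, 0], "angular": [0, 0, 0], "jaw": 0}
    - {"translation": [0, 0, 0], "angular": [0, 0, 0], "jaw": 0}
    - {"translation": [0, 0, 0], "angular": [0, 0, 0], "jaw": 0}
    - {"translation": [0, 0, 0], "angular": [0, 0, 0], "jaw": 0}
    - {"translation": [0, 0, 0], "angular": [0, 0, 0], "jaw": 0}
    - {"translation": [0, 0, 0], "angular": [0, 0, 0], "jaw": 0}
    - {"translation": [0, 0, 0], "angular": [0, 0, 0], "jaw": 0}
    - {"translation": [0, 0, 0], "angular": [0, 0, 0], "jaw": 0}
  force: 20

```text
t: 4.2
ee_pos: [552.2, -48.2, 294.7]
orientation: [-3.136, 0.081, -0.001]
ft_force: [1.5, 6.8, -1.6]
finger_gap: 10.8
gripper_force: 20.0
```

```bash
cat > plan.py <<'E'
from h import *
p=np.array([702.14,27.38,.04]); 
s=manip.observe(); e=s["ee_pos"]; print(e,s["orientation"],s["finger_gap"],s["gripper_force"],s["joint_positions"])
H=cage(p,[-94,103,290])[0]; r=np.hypot(*(e-H)[:2]); th=np.arctan2(*(e-H)[1::-1])
th0=np.arctan2(-178,-41)+p[2]   # at q=0
q=(th0-th)%(2*np.pi); q=q if q<3 else q-2*np.pi
print("r",r,"q",q)
E
python3 plan.py
python3 - <<'E'
import numpy as np
from scipy.spatial.transform import Rotation as R
D=[([1.5922,.5019,-.4268,1.5515,.2208,1.1383,-.2103],[155.42,-630.44,244.65]),([.7053,.3528,-.8245,1.7289,.2778,1.1816,-1.8208],[551.77,-51.69,294.75]),([.92,.17,-.81,1.69,.12,1.33,-1.54],[493.96,-127.56,387.55])]
A=[];b=[]
for q,x in D:
    r=R.identity(); M=[]
    for i,(a,v) in enumerate(zip("zyzyzyz",q)):
        r=r*R.from_euler(a,v); M.append(r.as_matrix())
    A.append(np.c_[[0,0,1],M[1][:,2],M[3][:,2],M[5][:,2]]); b.append(x)
A=np.vstack(A);b=np.hstack(b)
x,res,rk,sv=np.linalg.lstsq(A,b,rcond=None); print(x,A@x-b,sv)
E
```

```text
[552.17 -48.22 294.74] [-3.14  0.08 -0.  ] 10.77143352074236 20.00122904777527 [ 0.7   0.35 -0.83  1.73  0.27  1.18 -1.82]
r 182.3141911328298 q 0.10244091800455868
[30086.20161224 -1099.81591297   458.33959096 28592.95128744] [  25.80418671  418.0706426    91.55161226 -423.74962911 -275.76821855
   -7.47490767   12.47744753 -142.82710913  -84.07670459] [3.00669037 1.68522906 0.34611033 0.00486564]
```

The gap of 10.8 mm and the radius of 182.3 mm match the handle bar and hinge, with the door at 0.10 rad. Now I'll swing the door along the arc at 5° per row.

arm_command:
  targets:
    - {"translation": [-15.4, -4.25, 0], "angular": [0, 0, 5], "jaw": 0}
    - {"translation": [-15.4, -4.25, 0], "angular": [0, 0, 5], "jaw": 0}
    - {"translation": [-15.4, -4.25, 0], "angular": [0, 0, 5], "jaw": 0}
    - {"translation": [-15.4, -4.25, 0], "angular": [0, 0, 5], "jaw": 0}
    - {"translation": [-15.4, -4.25, 0], "angular": [0, 0, 5], "jaw": 0}
    - {"translation": [-15.4, -4.25, 0], "angular": [0, 0, 5], "jaw": 0}
    - {"translation": [0, 0, 0], "angular": [0, 0, 0], "jaw": 0}
    - {"translation": [0, 0, 0], "angular": [0, 0, 0], "jaw": 0}
  force: 25

```text
t: 5.0
ee_pos: [472.0, 1.3, 294.7]
orientation: [-3.007, 0.889, -0.005]
ft_force: [8.3, 7.7, -9.2]
finger_gap: 10.4
gripper_force: 25.0
```

```bash
python3 plan.py
```

```text
[472.04   1.29 294.74] [-3.01  0.89 -0.01] 10.368710164992285 24.993405640125275 [ 0.68  0.16 -0.8   1.92  0.12  1.11 -2.32]
r 182.00242475950455 q 0.6254563873157712
```

The arc tracked well and the door is at 0.63 rad. Joint 7 is nearing its limit, so I'll let go, lift, turn the tool half round and regrip.

arm_command:
  targets:
    - {"translation": [0, 0, 0], "angular": [0, 0, 0], "jaw": 50}
    - {"translation": [0, 0, 0], "angular": [0, 0, 0], "jaw": 50}
    - {"translation": [0, 0, 0], "angular": [0, 0, 0], "jaw": 50}
    - {"translation": [0, 0, 0], "angular": [0, 0, 0], "jaw": 50}
    - {"translation": [0, 0, -40], "angular": [0, 0, 0], "jaw": 50}
    - {"translation": [0, 0, -40], "angular": [0, 0, 0], "jaw": 50}
    - {"translation": [0, 0, 0], "angular": [0, 0, -8.5], "jaw": 50}
    - {"translation": [0, 0, 0], "angular": [0, 0, -8.5], "jaw": 50}

```text
t: 5.8
ee_pos: [471.3, -3.1, 376.3]
orientation: [3.111, -0.433, 0.005]
ft_force: [-0.5, -0.5, -0.2]
finger_gap: 45.8
gripper_force: 0.0
```

arm_command:
  targets:
    - {"translation": [0, 0, 0], "angular": [0, 0, -8.5], "jaw": 50}
    - {"translation": [0, 0, 0], "angular": [0, 0, -8.5], "jaw": 50}
    - {"translation": [0, 0, 0], "angular": [0, 0, -8.5], "jaw": 50}
    - {"translation": [0, 0, 0], "angular": [0, 0, -8.5], "jaw": 50}
    - {"translation": [0, 0, 0], "angular": [0, 0, -8.5], "jaw": 50}
    - {"translation": [0, 0, 0], "angular": [0, 0, -8.5], "jaw": 50}
    - {"translation": [0, 0, 0], "angular": [0, 0, -8.5], "jaw": 50}
    - {"translation": [0, 0, 0], "angular": [0, 0, -8.5], "jaw": 50}

```text
t: 6.6
ee_pos: [470.5, -3.1, 374.8]
orientation: [2.821, 1.381, -0.0]
ft_force: [0.0, -0.4, -0.6]
finger_gap: 45.9
gripper_force: 0.0
```

arm_command:
  targets:
    - {"translation": [0, 0, 0], "angular": [0, 0, -8.5], "jaw": 50}
    - {"translation": [0, 0, 0], "angular": [0, 0, -8.5], "jaw": 50}
    - {"translation": [0, 0, 0], "angular": [0, 0, -8.5], "jaw": 50}
    - {"translation": [0, 0, 0], "angular": [0, 0, -8.5], "jaw": 50}
    - {"translation": [0, 0, 0], "angular": [0, 0, -8.5], "jaw": 50}
    - {"translation": [0, 0, 0], "angular": [0, 0, -8.5], "jaw": 50}
    - {"translation": [0, 0, 0], "angular": [0, 0, -8.5], "jaw": 50}
    - {"translation": [0, 0, 0], "angular": [0, 0, -8.5], "jaw": 50}

```text
t: 7.4
ee_pos: [470.5, -3.2, 374.8]
orientation: [1.567, 2.723, -0.001]
ft_force: [0.1, -1.1, 0.8]
finger_gap: 45.5
gripper_force: 0.0
```

arm_command:
  targets:
    - {"translation": [0, 0, 0], "angular": [0, 0, -8.5], "jaw": 50}
    - {"translation": [0, 0, 0], "angular": [0, 0, -8.5], "jaw": 50}
    - {"translation": [0, 0, 0], "angular": [0, 0, -8.5], "jaw": 50}
    - {"translation": [0, 0, 0], "angular": [0, 0, 0], "jaw": 50}
    - {"translation": [0, 0, 0], "angular": [0, 0, 0], "jaw": 50}
    - {"translation": [0, 0, 0], "angular": [0, 0, 0], "jaw": 50}
    - {"translation": [0, 0, 0], "angular": [0, 0, 0], "jaw": 50}
    - {"translation": [0, 0, 0], "angular": [0, 0, 0], "jaw": 50}

```text
t: 8.2
ee_pos: [470.6, -2.7, 374.7]
orientation: [0.937, 2.999, -0.0]
ft_force: [-0.2, 0.1, -0.0]
finger_gap: 46.0
gripper_force: 0.0
```

```bash
python3 plan.py
```

```text
[470.57  -2.73 374.75] [ 0.94  3.   -0.  ] 46.03451444594824 0.0 [ 0.92  0.11 -1.03  1.79  0.09  1.29  0.83]
r 185.84895541695468 q 0.6152220110806228
```

arm_command:
  targets:
    - {"translation": [1, 4, 27], "angular": [0, 0, 0], "jaw": 50}
    - {"translation": [0, 0, 27], "angular": [0, 0, 0], "jaw": 50}
    - {"translation": [0, 0, 26], "angular": [0, 0, 0], "jaw": 50}
    - {"translation": [0, 0, 0], "angular": [0, 0, 0], "jaw": 0}
    - {"translation": [0, 0, 0], "angular": [0, 0, 0], "jaw": 0}
    - {"translation": [0, 0, 0], "angular": [0, 0, 0], "jaw": 0}
    - {"translation": [0, 0, 0], "angular": [0, 0, 0], "jaw": 0}
    - {"translation": [0, 0, 0], "angular": [0, 0, 0], "jaw": 0}
  force: 25

```text
t: 9.0
ee_pos: [472.6, 1.0, 295.7]
orientation: [0.935, 2.997, -0.0]
ft_force: [-1.8, -2.4, 3.7]
finger_gap: 10.3
gripper_force: 12.4
```

arm_command:
  targets:
    - {"translation": [0, 0, 0], "angular": [0, 0, 0], "jaw": 0}
    - {"translation": [15.4, 4.25, 0], "angular": [0, 0, 5], "jaw": 0}
    - {"translation": [15.4, 4.25, 0], "angular": [0, 0, 5], "jaw": 0}
    - {"translation": [15.4, 4.25, 0], "angular": [0, 0, 5], "jaw": 0}
    - {"translation": [15.4, 4.25, 0], "angular": [0, 0, 5], "jaw": 0}
    - {"translation": [15.4, 4.25, 0], "angular": [0, 0, 5], "jaw": 0}
    - {"translation": [15.4, 4.25, 0], "angular": [0, 0, 5], "jaw": 0}
    - {"translation": [15.4, 4.25, 0], "angular": [0, 0, 5], "jaw": 0}
  force: 25

```text
t: 9.8
ee_pos: [424.4, 100.7, 295.6]
orientation: [1.8, 2.575, -0.006]
ft_force: [-6.3, -2.5, 11.6]
finger_gap: 10.2
gripper_force: 25.0
```

```bash
python3 plan.py
```

```text
[424.38 100.66 295.62] [ 1.8   2.58 -0.01] 10.20455467303731 25.009064376354218 [ 0.69  0.1  -1.03  1.98  0.1   1.12 -0.03]
r 181.5695307274817 q 1.2413900482240483
```

arm_command:
  targets:
    - {"translation": [15.4, 4.25, 0], "angular": [0, 0, 5], "jaw": 0}
    - {"translation": [15.4, 4.25, 0], "angular": [0, 0, 5], "jaw": 0}
    - {"translation": [15.4, 4.25, 0], "angular": [0, 0, 5], "jaw": 0}
    - {"translation": [15.4, 4.25, 0], "angular": [0, 0, 5], "jaw": 0}
    - {"translation": [15.4, 4.25, 0], "angular": [0, 0, 5], "jaw": 0}
    - {"translation": [15.4, 4.25, 0], "angular": [0, 0, 5], "jaw": 0}
    - {"translation": [15.4, 4.25, 0], "angular": [0, 0, 5], "jaw": 0}
    - {"translation": [9.3, 2.4, 0], "angular": [0, 0, 3], "jaw": 0}
  force: 25

```text
t: 10.6
ee_pos: [448.5, 220.5, 295.7]
orientation: [-2.535, -1.852, 0.0]
ft_force: [-5.5, 1.5, 9.6]
finger_gap: 10.3
gripper_force: 25.0
```

arm_command:
  targets:
    - {"translation": [0, 0, 0], "angular": [0, 0, 0], "jaw": 50}
    - {"translation": [0, 0, 0], "angular": [0, 0, 0], "jaw": 50}
    - {"translation": [0, 0, 0], "angular": [0, 0, 0], "jaw": 50}
    - {"translation": [0, 0, 0], "angular": [0, 0, 0], "jaw": 50}
    - {"translation": [0, 0, 0], "angular": [0, 0, 0], "jaw": 50}
    - {"translation": [0, 0, -30], "angular": [0, 0, 0], "jaw": 50}
    - {"translation": [0, 0, -30], "angular": [0, 0, 0], "jaw": 50}
    - {"translation": [0, 0, -30], "angular": [0, 0, 0], "jaw": 50}

```text
t: 11.4
ee_pos: [449.4, 217.4, 385.7]
orientation: [-2.536, -1.854, 0.001]
ft_force: [-1.1, -0.0, 0.4]
finger_gap: 46.2
gripper_force: 0.0
```

```bash
python3 plan.py
python3 - <<'E'
import numpy as np, itertools
from scipy.optimize import least_squares
from scipy.spatial.transform import Rotation as R
D=[([1.5922,.5019,-.4268,1.5515,.2208,1.1383,-.2103],[155.42,-630.44,244.65],[-3.1167,-.3787,.0003]),([.7053,.3528,-.8245,1.7289,.2778,1.1816,-1.8208],[551.77,-51.69,294.75],[-3.14,.086,0]),([.92,.17,-.81,1.69,.12,1.33,-1.54],[493.96,-127.56,387.55],[-3.14,.089,0]),
([.68,.16,-.8,1.92,.12,1.11,-2.32],[472.04,1.29,294.74],[-3.007,.889,-.005]),([.92,.11,-1.03,1.79,.09,1.29,.83],[470.57,-2.73,374.75],[.937,2.999,0]),([.69,.1,-1.03,1.98,.1,1.12,-.03],[424.38,100.66,295.62],[1.8,2.575,-.006])]
Q=np.array([d[0] for d in D]);X=np.array([d[1] for d in D]);O=R.from_rotvec([d[2] for d in D])
best=[]
for sg in itertools.product([1,-1],repeat=7):
    r=R.identity(len(D));M=[]
    for i,a in enumerate("zyzyzyz"):
        r=r*R.from_euler(a,sg[i]*Q[:,i]); M.append(r.as_matrix())
    A0=np.stack([np.tile([0,0,1.],(len(D),1)),M[1][:,:,2],M[3][:,:,2],M[5][:,:,2]],2)
    for b in np.arange(0,6.28,.1):
        Rb=R.from_euler("z",b); A=np.einsum("ij,njk->nik",Rb.as_matrix(),A0).reshape(-1,4)
        x,*_=np.linalg.lstsq(A,X.ravel(),rcond=1e-3)
        c=(r.inv()*Rb.inv()*O); cm=c.mean(); oe=(cm.inv()*c).magnitude().max()
        best.append((np.abs(A@x-X.ravel()).max()+200*oe,oe,sg,b,x,cm.as_rotvec()))
best.sort(key=lambda t:t[0])
for t in best[:6]: print(t)
E
```

```text
[449.37 217.39 385.69] [-2.54 -1.85  0.  ] 46.176019018999284 0.0 [ 0.38  0.18 -1.    1.72  0.15  1.33 -0.95]
r 179.42854783071238 q 1.9153424722826617
(np.float64(6.37661782974361), np.float64(0.010092261976533557), (-1, -1, -1, -1, -1, -1, -1), np.float64(3.1), array([199.48903196, 512.86896894, 460.08480204, 210.02992469]), array([-1.86710057e-04,  1.46969546e-05, -1.61420750e+00]))
(np.float64(17.66889873696008), np.float64(0.01007577749060577), (-1, 1, -1, 1, -1, 1, -1), np.float64(0.0), array([-418.96102424,  575.1674742 ,  446.022321  , -343.32045058]), array([-8.42004173e-05, -1.13232841e-04,  1.56897752e+00]))
(np.float64(25.263080086376576), np.float64(0.010112825495904402), (-1, 1, -1, 1, -1, 1, -1), np.float64(6.2), array([818.32417948, 449.71646376, 473.35306052, 763.23301413]), array([ 5.43935498e-05, -2.54947391e-04,  1.48579278e+00]))
(np.float64(47.412177137816315), np.float64(0.010059605534085145), (-1, -1, -1, -1, -1, -1, -1), np.float64(3.2), array([-1284.73351426,   661.003681  ,   424.98089844, -1118.7895736 ]), array([-1.15290238e-05,  1.80534278e-04, -1.51420818e+00]))
(np.float64(49.634820278854015), np.float64(0.010148470522198397), (-1, -1, -1, -1, -1, -1, -1), np.float64(3.0), array([1685.93607166,  359.80109639,  490.60085122, 1537.99862119]), array([-3.66563191e-04, -1.55901870e-04, -1.71420678e+00]))
(np.float64(65.29838389955627), np.float64(0.010178573078428944), (-1, 1, -1, 1, -1, 1, -1), np.float64(6.1000000000000005), array([2301.31921786,  295.04480701,  501.8683777 , 2086.93566399]), array([ 2.17039239e-04, -4.20943015e-04,  1.38579347e+00]))
```

The door is released at about 1.9 rad. Now I'll move over to the stone and tilt the tool a little, which will identify the arm's wrist length as well.

arm_command:
  targets:
    - {"translation": [-41, 12.5, 0], "angular": [0, 0, 0], "jaw": 70}
    - {"translation": [-41, 12.5, 0], "angular": [0, 0, 0], "jaw": 70}
    - {"translation": [-41, 12.5, 0], "angular": [0, 0, 0], "jaw": 70}
    - {"translation": [-41, 12.5, 0], "angular": [0, 0, 0], "jaw": 70}
    - {"translation": [-41, 12.5, 0], "angular": [0, 0, 0], "jaw": 70}
    - {"translation": [-41, 12.5, 0], "angular": [0, 0, 0], "jaw": 70}
    - {"translation": [-41, 12.5, 0], "angular": [0, 0, 0], "jaw": 70}
    - {"translation": [-41, 12.5, 0], "angular": [0, 0, 0], "jaw": 70}

```text
t: 12.2
ee_pos: [444.9, -127.1, 385.0]
orientation: [2.535, 1.853, -0.0]
ft_force: [1.7, -0.8, 0.8]
finger_gap: 64.2
gripper_force: 0.0
```

arm_command:
  targets:
    - {"translation": [-41, 12.5, 0], "angular": [0, 0, 0], "jaw": 70}
    - {"translation": [-41, 12.5, 0], "angular": [0, 0, 0], "jaw": 70}
    - {"translation": [0, 0, 0], "angular": [0, 0, 8], "jaw": 70}
    - {"translation": [0, 0, 0], "angular": [0, 0, 8], "jaw": 70}
    - {"translation": [0, 0, 0], "angular": [0, 0, 8], "jaw": 70}
    - {"translation": [0, 0, 0], "angular": [0, 8, 0], "jaw": 70}
    - {"translation": [0, 0, 0], "angular": [0, 8, 0], "jaw": 70}
    - {"translation": [0, 0, 0], "angular": [0, 8, 0], "jaw": 70}

```text
t: 13.0
ee_pos: [444.9, -211.2, 385.9]
orientation: [-2.66, -1.196, -0.575]
ft_force: [-0.8, 0.4, -1.5]
finger_gap: 64.5
gripper_force: 0.0
```

```bash
cat > kin.py <<'E'
import numpy as np
from scipy.optimize import least_squares
from scipy.spatial.transform import Rotation as R
LIM=np.array([[-2.88,2.88],[-.31,2.03],[-1.54,1.56],[.2,2.42],[-1.41,4.55],[.19,2.02],[-2.57,2.57]])
L=[0,0,0,0]
def frames(q):
    r=R.identity();M=[]
    for a,v,s in zip("zyzyzyz",q,(-1,1,-1,1,-1,1,-1)):
        r=r*R.from_euler(a,s*v); M.append(r)
    return M
def basis(q):
    M=frames(q); return np.c_[[0,0,1],M[1].as_matrix()[:,2],M[3].as_matrix()[:,2],M[5].as_matrix()[:,2]]
def fk(q):
    return basis(q)@L, frames(q)[6]*R.from_euler("z",np.pi/2)
D=[([1.5922,.5019,-.4268,1.5515,.2208,1.1383,-.2103],[155.42,-630.44,244.65]),([.7053,.3528,-.8245,1.7289,.2778,1.1816,-1.8208],[551.77,-51.69,294.75])]
E
python3 - <<'E'
from kin import *
from rig import manip
s=manip.observe(); q=s["joint_positions"]; print(list(map(float,q.round(4))),list(s["ee_pos"].round(2)),s["orientation"])
D.append((q,s["ee_pos"]))
A=np.vstack([basis(d[0]) for d in D]); b=np.hstack([d[1] for d in D])
x,_,_,sv=np.linalg.lstsq(A,b,rcond=None); print(x,A@x-b,sv); print(frames(q)[6].as_matrix()@R.from_euler("z",np.pi/2).as_matrix(),R.from_rotvec(s["orientation"]).as_matrix())
E
```

```text
[1.1504, 0.07, -0.4943, 1.8344, -0.4131, 1.2387, 0.0666] [np.float64(444.87), np.float64(-211.2), np.float64(385.86)] [-2.6602776  -1.19554602 -0.57471495]
[232.70359269 561.73874846 447.3503651  292.5990767 ] [16.05532385 -4.12410576 -0.39243158  2.07182533  6.13959062  2.76635332
 -9.55652427  9.38839681 -2.37392174] [3.00534645 1.65501242 0.40370626 0.25660844]
[[ 0.60458038  0.74721673  0.27595238]
 [ 0.68220607 -0.66456875  0.30486595]
 [ 0.41119027  0.00394041 -0.91154102]] [[ 0.60458038  0.74721673  0.27595238]
 [ 0.68220607 -0.66456875  0.30486595]
 [ 0.41119027  0.00394041 -0.91154102]]
```

```bash
cat >> kin.py <<'E'
D.append(([1.1504,.07,-.4943,1.8344,-.4131,1.2387,.0666],[444.87,-211.2,385.86]))
D2=[([.92,.17,-.81,1.69,.12,1.33,-1.54],[493.96,-127.56,387.55]),([.68,.16,-.8,1.92,.12,1.11,-2.32],[472.04,1.29,294.74]),([.92,.11,-1.03,1.79,.09,1.29,.83],[470.57,-2.73,374.75]),([.69,.1,-1.03,1.98,.1,1.12,-.03],[424.38,100.66,295.62]),([.38,.18,-1.0,1.72,.15,1.33,-.95],[449.37,217.39,385.69])]
E
python3 - <<'E'
from kin import *
def fb(q,cols):
    M=[m.as_matrix() for m in frames(q)]
    return np.c_[tuple([basis(q)]+[M[i][:,k] for i,k in cols])]
import itertools
for cols in [[],[(5,0)],[(3,0)],[(2,0)],[(4,0)],[(0,0)],[(3,0),(2,0)],[(5,0),(3,0)],[(4,0),(2,0)],[(1,1)],[(3,1)],[(5,1)],[(6,1)]]:
    W=[1]*9+[.3]*15
    A=np.vstack([fb(d[0],cols) for d in D+D2])*np.array(W)[:,None]; b=np.hstack([d[1] for d in D+D2])*W
    x,_,_,sv=np.linalg.lstsq(A,b,rcond=None); e=(A@x-b)/W; print(cols,x.round(0),np.abs(e[:9]).max().round(1),np.abs(e[9:]).max().round(1),sv[-1].round(2))
E
```

```text
[] [231. 564. 447. 293.] 16.1 15.2 0.26
[(5, 0)] [231. 565. 505. 273.  54.] 15.4 14.9 0.07
[(3, 0)] [ 198.  487.  424.  295. -107.] 5.5 15.4 0.14
[(2, 0)] [228. 562. 427. 292.  21.] 15.9 15.1 0.16
[(4, 0)] [216. 580. 502. 137. 147.] 10.6 23.0 0.06
[(0, 0)] [299. 515. 436. 320.  28.] 11.3 8.3 0.17
[(3, 0), (2, 0)] [ 197.  487.  409.  294. -106.   14.] 5.5 15.3 0.14
[(5, 0), (3, 0)] [ 199.  488.  482.  274.   55. -107.] 4.8 14.6 0.07
[(4, 0), (2, 0)] [215. 579. 490. 140. 143.  11.] 10.7 21.7 0.06
[(1, 1)] [347. 508. 479. 346. -29.] 2.9 8.4 0.14
[(3, 1)] [332. 511. 460. 338. -22.] 2.5 6.6 0.16
[(5, 1)] [325. 514. 459. 334. -20.] 7.8 6.2 0.15
[(6, 1)] [258. 559. 453. 313.  -9.] 9.1 19.0 0.21
```

arm_command:
  targets:
    - {"translation": [0, 0, 0], "angular": [0, 8, 0], "jaw": 70}
    - {"translation": [0, 0, 0], "angular": [0, 8, 0], "jaw": 70}
    - {"translation": [0, 0, 0], "angular": [0, 8, 0], "jaw": 70}
    - {"translation": [0, 0, 0], "angular": [0, 8, 0], "jaw": 70}
    - {"translation": [0, 0, 0], "angular": [0, 8, 0], "jaw": 70}
    - {"translation": [0, 0, 0], "angular": [0, 8, 0], "jaw": 70}
    - {"translation": [0, 0, 0], "angular": [0, 8, 0], "jaw": 70}
    - {"translation": [0, 0, 0], "angular": [0, 0, 0], "jaw": 70}

```text
t: 13.8
ee_pos: [442.8, -212.1, 381.0]
orientation: [-1.888, -0.834, -1.586]
ft_force: [-0.5, -0.4, -0.6]
finger_gap: 64.4
gripper_force: 0.0
```

```bash
cat > st.py <<'E'
import sys; from kin import *
from rig import manip
s=manip.observe(); q=s["joint_positions"]; e=s["ee_pos"]; O=R.from_rotvec(s["orientation"]); m=O.as_matrix()
np.set_printoptions(precision=4,suppress=True)
print("t",s["t"],"q",q.round(4).tolist(),"p",e.round(2).tolist(),"gap",s["finger_gap"]); print("x,y,z axes",m[:,0],m[:,1],m[:,2],"head",np.degrees(np.arctan2(m[1,2],m[0,2])).round(2),"pitch down",np.degrees(np.arcsin(-m[2,2])).round(2))
def togo(p,head,pitch):  # target tool: z heading/pitch, x up
    h,a=np.radians([head,pitch]); z=np.array([np.cos(a)*np.cos(h),np.cos(a)*np.sin(h),-np.sin(a)]); x=np.array([np.sin(a)*np.cos(h),np.sin(a)*np.sin(h),np.cos(a)]); T=np.c_[x,np.cross(z,x),z]
    print("translation",(m.T@(np.array(p)-e)).round(1),"turn deg",np.degrees((O.inv()*R.from_matrix(T)).as_rotvec()).round(2))
if len(sys.argv)>1: togo(eval(sys.argv[1]),float(sys.argv[2]),float(sys.argv[3]))
E
python3 st.py "[402,-360,150]" 47.5 10
```

```text
t 13.8 q [1.4429, 0.4783, -0.4376, 2.005, -1.0906, 1.5036, 0.8429] p [442.85, -212.1, 381.04] gap 64.39684469028417
x,y,z axes [0.1191 0.1191 0.9857] [ 0.7446 -0.6675 -0.0093] [ 0.6568  0.735  -0.1682] head 48.21 pitch down 9.69
translation [-250.2   70.5  -96.7] turn deg [-0.71 -0.31 -0.42]
```

```bash
cat >> kin.py <<'E'
D.append(([1.4429,.4783,-.4376,2.005,-1.0906,1.5036,.8429],[442.85,-212.1,381.04]))
COLS=[(0,1),(1,1),(3,1),(5,1),(3,0),(5,0)]
def fb(q):
    M=[m.as_matrix() for m in frames(q)]
    return np.c_[tuple([basis(q)]+[M[i][:,k] for i,k in COLS])]
def fit():
    W=np.array([1.]*3*len(D)+[.3]*15); DD=D+D2
    A=np.vstack([fb(d[0]) for d in DD]); b=np.hstack([d[1] for d in DD])
    lam=np.diag([0,0,0,0]+[.06]*len(COLS)); x=np.linalg.lstsq(np.vstack([A*W[:,None],lam]),np.r_[b*W,np.zeros(len(lam))],rcond=None)[0]
    return x,(A@x-b)[:3*len(D)]
X,RES=fit()
OFF=R.from_euler("z",np.pi/2)
def pose(q): return fb(q)@X, frames(q)[6]*OFF
def tgt(head,pitch,up=1):
    h,a=np.radians([head,pitch]); z=np.array([np.cos(a)*np.cos(h),np.cos(a)*np.sin(h),-np.sin(a)]); x=up*np.array([np.sin(a)*np.cos(h),np.sin(a)*np.sin(h),np.cos(a)]); return R.from_matrix(np.c_[x,np.cross(z,x),z])
def ik(p,T,q0,w=.02):
    f=lambda q:np.r_[(pose(q)[0]-p)/10,(T.inv()*pose(q)[1]).as_rotvec()*10,w*(q-q0)]
    lo,hi=LIM.T; s=least_squares(f,np.clip(q0,lo+.03,hi-.03),bounds=(lo+.02,hi-.02)); r=f(s.x)
    return s.x,np.linalg.norm(r[:3])*10,np.degrees(np.linalg.norm(r[3:6])/10)
E
python3 - <<'E'
from kin import *
np.set_printoptions(precision=2,suppress=True)
print(X,RES)
rng=np.random.default_rng(0); q0=np.array(D[-1][0]); lo,hi=LIM.T
for th in (2,10,20):
  for up in (1,-1):
    sols=[]
    for k in range(25):
        s0=q0 if k==0 else rng.uniform(lo,hi)
        q,ep,eo=ik([642,27,120],tgt(2.3,th,up),s0,.002)
        if k==0: print("local",th,up,q,round(ep,1),round(eo,1))
        if ep<4 and eo<1.5: sols.append(q)
    print(th,up,len(sols)); 
    for q in sols[:5]: print("   ",q)
E
```

```text
[345.17 506.1  467.61 345.16  -7.2   -7.2  -12.1   -0.19  -0.43  -2.29] [-0.05  0.03  0.17 -0.03 -0.22  0.08 -0.27  0.09  0.08  0.16 -0.03 -0.06]
local 2 1 [ 1.54  2.01 -1.11  2.08 -1.39  0.37  2.04] 8.5 31.5
2 1 13
    [ 0.25  1.14 -0.35  2.37  3.27  1.84  1.92]
    [-0.79  1.33  0.59  2.4   2.67  1.71  0.82]
    [-0.69  1.26  0.5   2.39  2.73  1.76  0.95]
    [-0.24  1.11  0.1   2.38  2.98  1.86  1.43]
    [ 0.73  1.4  -0.77  2.36  3.55  1.64  2.47]
local 2 -1 [ 0.92  1.6  -0.93  2.36  3.64  1.5  -0.42] 0.0 0.0
2 -1 15
    [ 0.92  1.6  -0.93  2.36  3.64  1.5  -0.42]
    [ 1.21  2.01 -1.13  2.35  3.7   1.2   0.04]
    [ 0.18  1.12 -0.28  2.37  3.23  1.85 -1.29]
    [-0.69  1.26  0.5   2.39  2.72  1.76 -2.2 ]
    [-0.07  1.1  -0.06  2.38  3.08  1.87 -1.54]
local 10 1 [ 1.56  2.01 -1.17  2.11 -1.39  0.21  1.95] 9.2 34.6
10 1 16
    [ 0.81  1.36 -0.91  2.4   3.36  1.5   2.55]
    [ 0.81  1.36 -0.91  2.4   3.36  1.5   2.55]
    [ 0.81  1.36 -0.91  2.4   3.36  1.5   2.55]
    [ 0.81  1.36 -0.91  2.4   3.36  1.5   2.55]
    [ 0.81  1.36 -0.91  2.4   3.36  1.5   2.55]
local 10 -1 [-1.71  2.01  1.31  2.16 -1.39  0.21  0.98] 10.2 38.1
10 -1 18
    [ 0.94  1.53 -1.04  2.4   3.4   1.42 -0.37]
    [ 1.17  1.97 -1.25  2.4   3.42  1.25  0.16]
    [ 0.94  1.53 -1.04  2.4   3.4   1.42 -0.37]
    [ 0.94  1.53 -1.04  2.4   3.4   1.42 -0.37]
    [ 0.94  1.53 -1.04  2.4   3.4   1.42 -0.37]
local 20 1 [-1.09  0.72  1.03  2.15 -1.39  0.21 -0.69] 10.0 38.8
20 1 0
local 20 -1 [-1.09  0.72  1.03  2.15 -1.39  0.21  2.45] 10.0 38.8
20 -1 0
```

Run:
```python
from kin import *
np.set_printoptions(precision=2,suppress=True)
rng=np.random.default_rng(1); lo,hi=LIM.T
for p,hd in (([461,-294,79],47.5),([445,-290,79],0),([440,-265,79],20)):
  for th in (10,20):
   for up in (1,-1):
    sols=[]
    for k in range(25):
        s0=rng.uniform(lo,hi); s0[4]=rng.uniform(2,4.5)
        q,ep,eo=ik(p,tgt(hd,th,up),s0,.002)
        if ep<2 and eo<1 and q[4]>1.5: sols.append(q)
    print(hd,th,up,len(sols)); 
    for q in sorted(sols,key=lambda q:q[4])[::max(1,len(sols)//3)][:4]: print("   ",q)
```

```text
47.5 10 1 0
47.5 10 -1 0
47.5 20 1 0
47.5 20 -1 0
0 10 1 18
    [ 2.45  2.01 -1.16  2.34  2.01  0.21 -1.42]
    [0.62 1.22 0.49 2.38 4.04 2.   1.58]
    [0.67 1.19 0.43 2.38 4.07 1.95 1.62]
0 10 -1 10
    [ 2.45  2.01 -1.16  2.34  2.01  0.21  1.72]
    [ 0.62  1.22  0.49  2.38  4.04  2.   -1.56]
    [ 1.12  1.07  0.02  2.37  4.24  1.54 -1.31]
    [ 1.75  1.21 -0.57  2.35  4.37  0.94 -1.1 ]
0 20 1 16
    [ 2.3   1.77 -1.23  2.39  2.42  0.3  -2.06]
    [ 1.77  1.08 -0.68  2.4   4.19  0.73  2.05]
    [ 1.77  1.08 -0.68  2.4   4.19  0.73  2.05]
    [ 1.77  1.08 -0.68  2.4   4.19  0.73  2.05]
0 20 -1 13
    [ 2.24  1.64 -1.16  2.39  2.9   0.23  0.53]
    [ 1.77  1.08 -0.68  2.4   4.19  0.73 -1.09]
    [ 1.77  1.08 -0.68  2.4   4.19  0.73 -1.09]
    [ 1.77  1.08 -0.68  2.4   4.19  0.73 -1.09]
20 10 1 10
    [0.62 1.22 0.61 2.2  4.41 2.   1.58]
    [0.62 1.22 0.61 2.2  4.41 2.   1.58]
    [0.84 1.1  0.37 2.2  4.53 1.74 1.63]
    [0.84 1.1  0.37 2.2  4.53 1.74 1.63]
20 10 -1 14
    [ 0.62  1.22  0.61  2.2   4.41  2.   -1.56]
    [ 0.66  1.19  0.57  2.2   4.43  1.95 -1.55]
    [ 0.84  1.1   0.37  2.2   4.53  1.74 -1.51]
    [ 0.84  1.1   0.37  2.2   4.53  1.74 -1.51]
20 20 1 12
    [0.41 1.22 0.84 2.26 4.34 2.   1.44]
    [0.41 1.22 0.84 2.26 4.34 2.   1.44]
    [0.78 0.96 0.41 2.25 4.53 1.56 1.53]
20 20 -1 8
    [ 0.41  1.22  0.84  2.26  4.34  2.   -1.71]
    [ 0.58  1.07  0.64  2.26  4.45  1.78 -1.64]
    [ 0.78  0.96  0.41  2.25  4.53  1.56 -1.61]
    [ 0.78  0.96  0.41  2.25  4.53  1.56 -1.61]
```

Run:
```python
from kin import *
np.set_printoptions(precision=2,suppress=True)
q=np.array(D[-1][0])
for p in ([402,-360,150],[402,-360,95],[461,-294,79],[461,-294,200]):
    q,ep,eo=ik(p,tgt(47.5,10),q,.02); print(p,q,round(ep,1),round(eo,2))
```

```text
[402, -360, 150] [ 1.46  1.   -0.29  1.68 -0.88  1.49  1.04] 0.0 0.0
[402, -360, 95] [ 1.45  1.1  -0.27  1.65 -0.86  1.45  1.09] 0.0 0.0
[461, -294, 79] [ 1.38  1.11 -0.33  1.74 -0.95  1.31  1.14] 0.0 0.0
[461, -294, 200] [ 1.4   0.89 -0.36  1.82 -0.98  1.38  1.02] 0.0 0.0
```

arm_command:
  targets:
    - {"translation": [-36, 10, -14], "angular": [0, 0, 0], "jaw": 75}
    - {"translation": [-36, 10, -14], "angular": [0, 0, 0], "jaw": 75}
    - {"translation": [-36, 10, -14], "angular": [0, 0, 0], "jaw": 75}
    - {"translation": [-36, 10, -14], "angular": [0, 0, 0], "jaw": 75}
    - {"translation": [-36, 10, -14], "angular": [0, 0, 0], "jaw": 75}
    - {"translation": [-36, 10, -14], "angular": [0, 0, 0], "jaw": 75}
    - {"translation": [-34, 10, -13], "angular": [-0.7, -0.3, -0.4], "jaw": 75}
    - {"translation": [0, 0, 0], "angular": [0, 0, 0], "jaw": 75}

```text
t: 14.6
ee_pos: [402.9, -363.8, 151.9]
orientation: [-1.91, -0.848, -1.589]
ft_force: [-1.2, 0.5, -0.2]
finger_gap: 69.1
gripper_force: 0.0
```

```bash
python3 st.py "[402,-360,95]" 47.5 10
python3 - <<'E'
from h import *
S=manip.get_image("side"); T=manip.get_image("top")
a=cv2.resize(S[200:400,230:390],None,fx=2.5,fy=2.5,interpolation=cv2.INTER_CUBIC)
b=cv2.resize(T[100:260,280:440],None,fx=2.5,fy=2.5,interpolation=cv2.INTER_CUBIC)
o=np.zeros((500,800,3),np.uint8); o[:,:400]=a; o[:400,400:]=b; cv2.imwrite("pics/g2.png",o)
E
```

```text
t 14.6 q [1.4628, 0.995, -0.2883, 1.6759, -0.8746, 1.4836, 1.0393] p [402.93, -363.82, 151.94] gap 69.0658133295879
x,y,z axes [0.1198 0.1403 0.9828] [ 0.738  -0.6748  0.0064] [ 0.6641  0.7245 -0.1844] head 47.49 pitch down 10.63
translation [-55.5  -3.6  12.6] turn deg [0.01 0.63 0.37]
```

View pics/g2.png

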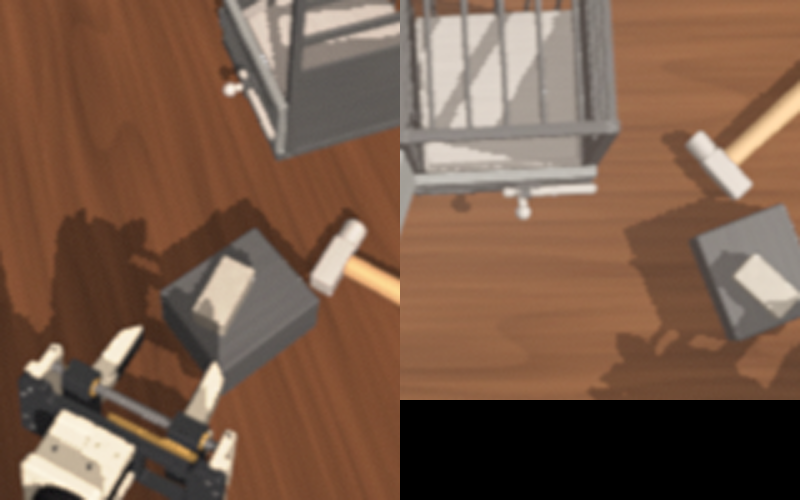

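The tool points along the stone with its fingers on either side of it. Next I'll lower, advance and grip the tail end.

arm_command:
  targets:
    - {"translation": [-28, -2, 6.5], "angular": [0, 0.6, 0.4], "jaw": 75}
    - {"translation": [-28, -1.6, 6.5], "angular": [0, 0, 0], "jaw": 75}
    - {"translation": [0, 0, 30], "angular": [0, 0, 0], "jaw": 75}
    - {"translation": [0, 0, 30], "angular": [0, 0, 0], "jaw": 75}
    - {"translation": [0, 0, 29], "angular": [0, 0, 0], "jaw": 75}
    - {"translation": [0, 0, 0], "angular": [0, 0, 0], "jaw": 75}
    - {"translation": [0, 0, 0], "angular": [0, 0, 0], "jaw": 75}
    - {"translation": [0, 0, 0], "angular": [0, 0, 0], "jaw": 75}

```text
t: 15.5
ee_pos: [463.3, -293.0, 84.4]
orientation: [-1.895, -0.842, -1.599]
ft_force: [0.3, 0.2, 0.9]
finger_gap: 69.0
gripper_force: 0.0
```

```bash
python3 st.py "[461,-294.5,79]" 47.5 10
python3 - <<'E'
from h import *
S=manip.get_image("side"); T=manip.get_image("top")
a=cv2.resize(S[250:400,250:360],None,fx=4,fy=4,interpolation=cv2.INTER_CUBIC)
b=cv2.resize(T[180:270,380:470],None,fx=4,fy=4,interpolation=cv2.INTER_CUBIC)
o=np.zeros((600,800,3),np.uint8); o[:,:440]=a; o[:360,440:800]=b; cv2.imwrite("pics/g3.png",o)
E
```

```text
t 15.5 q [1.3798, 1.1041, -0.336, 1.7422, -0.944, 1.3132, 1.1405] p [463.31, -292.98, 84.45] gap 68.9734468483431
x,y,z axes [0.1113 0.1292 0.9853] [ 0.7393 -0.6734  0.0048] [ 0.6642  0.7279 -0.1705] head 47.62 pitch down 9.82
translation [-5.8 -0.7 -1.7] turn deg [-0.12 -0.18  0.3 ]
```

View pics/g3.png

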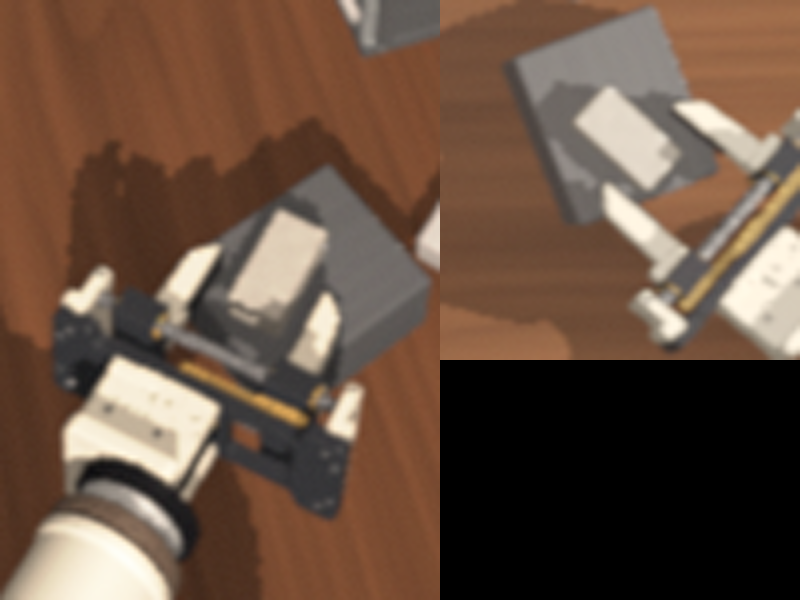

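The fingertips reach about 18 mm past the stone's tail and are centred on it, but the tool is 5 mm high. I'll lower it and grip.

arm_command:
  targets:
    - {"translation": [-6, -0.7, -1], "angular": [0, 0, 0], "jaw": 75}
    - {"translation": [0, 0, 0], "angular": [0, 0, 0], "jaw": 20}
    - {"translation": [0, 0, 0], "angular": [0, 0, 0], "jaw": 20}
    - {"translation": [0, 0, 0], "angular": [0, 0, 0], "jaw": 20}
    - {"translation": [0, 0, 0], "angular": [0, 0, 0], "jaw": 20}
    - {"translation": [0, 0, 0], "angular": [0, 0, 0], "jaw": 20}
    - {"translation": [0, 0, 0], "angular": [0, 0, 0], "jaw": 20}
    - {"translation": [0, 0, 0], "angular": [0, 0, 0], "jaw": 20}
  force: 45

```text
t: 16.4
ee_pos: [461.3, -292.8, 77.2]
orientation: [-1.893, -0.838, -1.599]
ft_force: [0.1, 0.2, 0.4]
finger_gap: 35.4
gripper_force: 44.8
```

```bash
python3 st.py "[461,-294.5,79]" 47.5 10
python3 - <<'E'
from kin import *
from rig import manip
np.set_printoptions(precision=2,suppress=True)
# candidate pre-place configs (100 mm further out) and their continuation to the place pose, large-motion cost from the grasp
q0=manip.observe()["joint_positions"]; rng=np.random.default_rng(2); lo,hi=LIM.T
for up in (1,-1):
  for th in (2,6):
    best=[]
    for k in range(30):
        s0=rng.uniform(lo,hi); s0[4]=rng.uniform(2.5,4); s0[:3]=[rng.uniform(-.8,1.2),1.2,rng.uniform(-1,.6)]
        q,ep,eo=ik([642,27,122],tgt(2.3,th,up),s0,.02)
        if ep>2 or eo>1: continue
        q2,e2,o2=ik([540,0,135],tgt(2.3,th,up),q,.02)
        m=np.minimum(q-lo,hi-q).min(); m2=np.minimum(q2-lo,hi-q2).min()
        best.append((np.abs(q2-q0)[[0,1,2,3,5,6]].max(),q,q2,round(m,2),round(m2,2),round(e2,1),round(o2,1)))
    best.sort(key=lambda b:b[0])
    for b in best[:3]: print(up,th,*b)
E
```

```text
t 16.4 q [1.3808, 1.1183, -0.3327, 1.7371, -0.9406, 1.3128, 1.1465] p [461.34, -292.81, 77.22] gap 35.36637915837516
x,y,z axes [0.1118 0.126  0.9857] [ 0.7393 -0.6734  0.0022] [ 0.6641  0.7285 -0.1684] head 47.65 pitch down 9.7
translation [ 1.5  0.9 -1.8] turn deg [-0.14 -0.3   0.15]
1 2 1.4034567309152068 [ 0.2   1.12 -0.3   2.37  3.23  1.84  1.87] [ 0.84  1.58 -0.53  2.4   4.07  1.87  2.55] 0.05 0.02 7.5 13.1
1 2 1.4034567309173775 [ 0.52  1.24 -0.59  2.37  3.42  1.76  2.21] [ 0.84  1.58 -0.53  2.4   4.07  1.87  2.55] 0.05 0.02 7.5 13.1
1 2 1.4034567309173775 [-0.11  1.09 -0.02  2.38  3.06  1.87  1.56] [ 0.84  1.58 -0.53  2.4   4.07  1.87  2.55] 0.04 0.02 7.5 13.1
1 6 1.4034567309173775 [ 0.2   1.05 -0.31  2.4   3.19  1.74  1.86] [ 0.9   1.58 -0.55  2.4   4.1   1.78  2.55] 0.02 0.02 9.5 16.6
1 6 1.4034567309173775 [ 0.2   1.05 -0.32  2.4   3.19  1.74  1.86] [ 0.9   1.58 -0.55  2.4   4.1   1.78  2.55] 0.02 0.02 9.5 16.6
1 6 1.4034567309173775 [ 0.2   1.05 -0.32  2.4   3.19  1.74  1.86] [ 0.9   1.58 -0.55  2.4   4.1   1.78  2.55] 0.02 0.02 9.5 16.6
-1 2 1.3616315136953048 [ 0.37  1.18 -0.46  2.37  3.34  1.8  -1.09] [ 1.47  2.01 -0.79  2.4   4.26  1.14 -0.22] 0.05 0.02 7.2 12.5
-1 2 1.361631606929752 [ 0.33  1.16 -0.42  2.37  3.31  1.82 -1.13] [ 1.47  2.01 -0.79  2.4   4.26  1.14 -0.22] 0.05 0.02 7.2 12.5
-1 2 1.361632148563071 [ 0.61  1.3  -0.67  2.36  3.47  1.71 -0.82] [ 1.47  2.01 -0.79  2.4   4.26  1.14 -0.22] 0.06 0.02 7.2 12.5
-1 6 1.3681993464104134 [ 0.22  1.06 -0.33  2.4   3.2   1.74 -1.27] [ 1.5   2.01 -0.8   2.4   4.26  1.08 -0.22] 0.02 0.02 9.2 16.1
-1 6 1.3682009964917037 [ 0.6   1.23 -0.68  2.39  3.37  1.65 -0.86] [ 1.5   2.01 -0.8   2.4   4.26  1.08 -0.22] 0.03 0.02 9.2 16.1
-1 6 1.3682012443568974 [ 0.3   1.08 -0.41  2.4   3.24  1.72 -1.18] [ 1.5   2.01 -0.8   2.4   4.26  1.08 -0.22] 0.02 0.02 9.2 16.1
```

The stone is gripped (gap 35.4). Now I'll plan a route that swings j5 through to the outward-pointing branch, then comes in from the right.

```bash
cat > route.py <<'E'
from kin import *
np.set_printoptions(precision=2,suppress=True)
C=np.array([702.14,27.38]); yaw=.04; Rz=np.array([[np.cos(yaw),-np.sin(yaw)],[np.sin(yaw),np.cos(yaw)]])
def W(x,y,z): return np.r_[C+Rz@[x,y],z]
def approach(s):  # s=1 place, s=0 out in front, right
    s1=1-s; return W(-60-115*s1,-2-75*s1,118+12*min(1,3*s1)),tgt(2.3+38*s1,2)
if __name__=="__main__":
    for seed in ([-.11,1.09,-.02,2.38,3.06,1.87,1.56],[.2,1.12,-.3,2.37,3.23,1.84,1.87],[-.69,1.26,.5,2.39,2.73,1.76,.95]):
        q=np.array(seed)
        for s in np.linspace(1,0,9):
            p,T=approach(s); q,ep,eo=ik(p,T,q,.02)
            if s in(1,.75,.5,.25,0): print(s,q,round(ep,1),round(eo,1))
        print()
E
python3 route.py
```

```text
1.0 [-0.11  1.1  -0.01  2.38  3.07  1.87  1.56] 0.0 0.0
0.75 [ 0.6   1.15 -0.41  2.4   3.71  1.64  2.08] 0.0 0.0
0.5 [ 0.68  1.09 -0.25  2.38  4.03  1.55  1.95] 0.0 0.0
0.25 [ 0.73  1.04 -0.12  2.31  4.33  1.51  1.8 ] 0.0 0.0
0.0 [0.6  1.03 0.14 2.22 4.53 1.68 1.66] 0.0 0.0

1.0 [ 0.2   1.13 -0.29  2.37  3.25  1.85  1.87] 0.0 0.0
0.75 [ 0.6   1.15 -0.41  2.4   3.71  1.64  2.08] 0.0 0.0
0.5 [ 0.68  1.09 -0.25  2.38  4.03  1.55  1.95] 0.0 0.0
0.25 [ 0.73  1.04 -0.13  2.31  4.33  1.51  1.81] 0.0 0.0
0.0 [0.6  1.03 0.14 2.22 4.53 1.68 1.66] 0.0 0.0

1.0 [-0.68  1.27  0.5   2.39  2.73  1.77  0.94] 0.0 0.0
0.75 [ 0.6   1.15 -0.41  2.4   3.71  1.64  2.08] 0.0 0.0
0.5 [ 0.68  1.09 -0.25  2.38  4.03  1.55  1.95] 0.0 0.0
0.25 [ 0.73  1.04 -0.12  2.31  4.33  1.51  1.8 ] 0.0 0.0
0.0 [0.6  1.03 0.14 2.22 4.53 1.68 1.66] 0.0 0.0
```

```bash
cat > route2.py <<'E'
from route import *
q0=np.array([1.3808,1.1183,-.3327,1.7371,-.9406,1.3128,1.1465])
def geo(q):
    p,r=pose(q); z=r.as_matrix()[:,2]; M=[m.as_matrix() for m in frames(q)]
    wr=p-z*X[3]; el=np.array([0,0,X[0]])+M[1][:,2]*X[1]; return p,z,wr,el
if __name__=="__main__":
    q1,ep,eo=ik([430,-330,330],tgt(47.6,9.7),q0,.02); print("lift",q1,ep,eo)
    for pa,h in (([470,-150,230],15),([490,-150,150],20),([520,-90,140],28)):
        qa,ep,eo=ik(pa,tgt(h,2),np.array([.6,1.,.1,2.2,4.2,1.6,1.7]),.02); print(pa,h,qa,round(ep,1),round(eo,2))
        if h==15: A=qa
    for t in np.linspace(0,1,12):
        q=q1+(A-q1)*t; p,z,wr,el=geo(q); print(round(t,2),"tcp",p.round(),"z",z,"nose",(p+75*z).round(),"wrist",wr.round(),"elbow",el.round())
E
python3 route2.py
```

```text
lift [ 1.47  0.69 -0.37  1.77 -0.98  1.57  0.84] 5.581006502246733e-05 8.979285753645997e-05
[470, -150, 230] 15 [0.87 0.85 0.13 2.4  4.53 1.73 1.66] 6.0 9.79
[490, -150, 150] 20 [0.76 1.02 0.17 2.39 4.37 1.76 1.76] 0.0 0.0
[520, -90, 140] 28 [0.66 1.03 0.12 2.34 4.37 1.71 1.75] 0.0 0.0
0.0 tcp [ 430. -330.  330.] z [ 0.66  0.73 -0.17] nose [ 480. -275.  317.] wrist [ 201. -581.  388.] elbow [  32. -321.  735.]
0.09 tcp [ 286. -253.  216.] z [ 0.23  0.88 -0.41] nose [ 303. -187.  185.] wrist [ 208. -557.  359.] elbow [  51. -324.  731.]
0.18 tcp [ 112. -251.  158.] z [-0.29  0.81 -0.5 ] nose [  91. -190.  120.] wrist [ 212. -532.  332.] elbow [  70. -326.  726.]
0.27 tcp [ -38. -324.  157.] z [-0.73  0.53 -0.44] nose [ -92. -285.  124.] wrist [ 214. -506.  307.] elbow [  89. -328.  721.]
0.36 tcp [-118. -450.  196.] z [-0.96  0.08 -0.26] nose [-190. -444.  177.] wrist [ 214. -479.  285.] elbow [ 108. -327.  716.]
0.45 tcp [-105. -589.  251.] z [-0.92 -0.4  -0.04] nose [-174. -619.  248.] wrist [ 211. -452.  266.] elbow [ 128. -326.  710.]
0.55 tcp [  -2. -696.  296.] z [-0.6  -0.79  0.13] nose [ -47. -755.  306.] wrist [ 207. -424.  250.] elbow [ 148. -324.  705.]
0.64 tcp [ 159. -731.  314.] z [-0.12 -0.97  0.22] nose [ 150. -804.  331.] wrist [ 200. -397.  237.] elbow [ 168. -320.  700.]
0.73 tcp [ 330. -678.  302.] z [ 0.4  -0.89  0.22] nose [ 360. -744.  318.] wrist [ 191. -370.  227.] elbow [ 187. -315.  694.]
0.82 tcp [ 460. -541.  271.] z [ 0.81 -0.57  0.15] nose [ 521. -584.  282.] wrist [ 181. -344.  220.] elbow [ 207. -308.  689.]
0.91 tcp [ 513. -351.  240.] z [ 0.99 -0.1   0.07] nose [ 587. -359.  245.] wrist [ 170. -318.  216.] elbow [ 227. -300.  683.]
1.0 tcp [ 473. -154.  228.] z [0.91 0.4  0.04] nose [ 542. -124.  231.] wrist [ 158. -294.  214.] elbow [ 246. -291.  678.]
```

```bash
cat > route3.py <<'E'
from route2 import *
q1=np.array([1.47,.69,-.37,1.77,-.98,1.57,.84]); A=np.array([.76,1.02,.17,2.39,4.37,1.76,1.76])
DQ=np.array([0,-.55,0,-.25,0,-1.0,0])
def path(t): return q1+(A-q1)*t+DQ*np.sin(np.pi*t)**1.0*(1 if True else 0)
def rows(qs):   # successive tool-frame increments
    out=[]
    for a,b in zip(qs[:-1],qs[1:]):
        pa,ra=pose(a); pb,rb=pose(b); out.append((ra.inv().apply(pb-pa),np.degrees((ra.inv()*rb).as_rotvec())))
    return out
if __name__=="__main__":
    for t in np.linspace(0,1,14):
        q=path(t); p,z,wr,el=geo(q); print(round(t,2),"tcp",p.round(),"z",z,"nose",(p+75*z).round(),"wr",wr.round(),"el",el.round(),"j6",q[5].round(2),q[1].round(2))
    n=[np.linalg.norm(a) for a,_ in rows([path(t) for t in np.linspace(0,1,41)])]; m=[np.linalg.norm(b) for _,b in rows([path(t) for t in np.linspace(0,1,41)])]
    print(max(n),max(m),sum(n),sum(m))
E
python3 route3.py; python3 st.py "[430,-330,330]" 47.6 9.7
```

```text
0.0 tcp [ 430. -329.  331.] z [ 0.66  0.73 -0.17] nose [ 480. -274.  318.] wr [ 200. -581.  388.] el [  32. -321.  735.] j6 1.57 0.69
0.08 tcp [ 361. -356.  228.] z [ 0.43  0.63 -0.65] nose [ 393. -309.  179.] wr [ 214. -573.  452.] el [  43. -276.  767.] j6 1.35 0.58
0.15 tcp [ 277. -455.  187.] z [ 0.15  0.3  -0.94] nose [ 289. -432.  116.] wr [ 226. -558.  512.] el [  49. -231.  793.] j6 1.13 0.49
0.23 tcp [ 213. -578.  218.] z [-0.07 -0.11 -0.99] nose [ 208. -586.  144.] wr [ 236. -539.  560.] el [  52. -191.  811.] j6 0.95 0.4
0.31 tcp [ 181. -681.  294.] z [-0.18 -0.47 -0.86] nose [ 167. -717.  229.] wr [ 243. -519.  592.] el [  53. -160.  822.] j6 0.81 0.34
0.38 tcp [ 178. -750.  374.] z [-0.21 -0.72 -0.66] nose [ 163. -804.  325.] wr [ 250. -501.  603.] el [  55. -140.  828.] j6 0.71 0.3
0.46 tcp [ 196. -788.  432.] z [-0.17 -0.87 -0.46] nose [ 183. -853.  397.] wr [ 256. -488.  592.] el [  61. -134.  829.] j6 0.66 0.3
0.54 tcp [ 229. -806.  458.] z [-0.1  -0.95 -0.29] nose [ 222. -877.  436.] wr [ 263. -477.  558.] el [  74. -142.  825.] j6 0.68 0.32
0.62 tcp [ 282. -807.  4
[... 449 characters left out ...]
  235.] wr [ 241. -379.  274.] el [ 214. -253.  728.] j6 1.27 0.71
0.92 tcp [ 549. -356.  161.] z [ 0.99 -0.09 -0.14] nose [ 623. -363.  151.] wr [ 208. -326.  208.] el [ 264. -280.  674.] j6 1.51 0.86
1.0 tcp [ 489. -151.  149.] z [ 0.94  0.34 -0.04] nose [ 560. -125.  147.] wr [ 165. -267.  163.] el [ 313. -297.  610.] j6 1.76 1.02
72.89550309496494 10.981299009967493 1689.4821753260085 382.34261906526336
t 16.4 q [1.3808, 1.1183, -0.3327, 1.7371, -0.9406, 1.3128, 1.1465] p [461.34, -292.81, 77.22] gap 35.36637915837516
x,y,z axes [0.1118 0.126  0.9857] [ 0.7393 -0.6734  0.0022] [ 0.6641  0.7285 -0.1684] head 47.65 pitch down 9.7
translation [241.    2.4 -90.5] turn deg [-0.05 -0.    0.14]
```

arm_command:
  targets:
    - {"translation": [40, 0.4, 0], "angular": [0, 0, 0], "jaw": 20}
    - {"translation": [40, 0.4, -15], "angular": [0, 0, 0], "jaw": 20}
    - {"translation": [40, 0.4, -19], "angular": [0, 0, 0], "jaw": 20}
    - {"translation": [40, 0.4, -19], "angular": [0, 0, 0], "jaw": 20}
    - {"translation": [40, 0.4, -19], "angular": [0, 0, 0], "jaw": 20}
    - {"translation": [40, 0.4, -18], "angular": [0, 0, 0.1], "jaw": 20}
    - {"translation": [0, 0, 0], "angular": [0, 0, 0], "jaw": 20}
    - {"translation": [0, 0, 0], "angular": [0, 0, 0], "jaw": 20}

```text
t: 17.2
ee_pos: [429.9, -330.0, 329.0]
orientation: [-1.896, -0.839, -1.597]
ft_force: [0.5, -0.0, -2.3]
finger_gap: 36.0
gripper_force: 44.8
```

```bash
cat > seg.py <<'E'
from route3 import *
from scipy.linalg import logm,expm
from rig import manip
def mat(p,r): T=np.eye(4); T[:3,:3]=r.as_matrix(); T[:3,3]=p; return T
def step(Ta,Tb,n):
    S=expm(np.real(logm(np.linalg.inv(Ta)@Tb))/n); return S
def show(S): print("  row",S[:3,3].round(2),np.degrees(R.from_matrix(S[:3,:3]).as_rotvec()).round(2),"len",np.linalg.norm(S[:3,3]).round(1),np.degrees(R.from_matrix(S[:3,:3]).magnitude()).round(2))
def cur():
    s=manip.observe(); return s["joint_positions"],mat(s["ee_pos"],R.from_rotvec(s["orientation"]))
E
cat > go.py <<'E'
from seg import *
q,T=cur(); print(q, T[:3,3])
ts=np.linspace(0,1,8)
# equalise by turn
tt=np.linspace(0,1,201); qs=[path(t) for t in tt]; c=np.r_[0,np.cumsum([max(np.linalg.norm(b)/8.5,np.linalg.norm(a)/50) for a,b in rows(qs)])]; print("cost",c[-1])
ts=np.interp(np.linspace(0,c[-1],8),c,tt)
for t in ts[1:]:
    Tb=mat(*pose(path(t))); S=step(T,Tb,8); show(S); mz=[]
    for k in range(8):
        T=T@S; q,ep,eo=ik(T[:3,3],R.from_matrix(T[:3,:3]),q,.05); mz.append(round(T[2,3]))
    print("   t",t.round(2),"q",q,"err",round(ep,1),round(eo,1),"tcp",T[:3,3].round(),"minz",min(mz)); T=Tb
E
python3 go.py
```

```text
[ 1.47  0.69 -0.38  1.77 -0.97  1.56  0.84] [ 429.87 -330.04  329.02]
cost 48.044672578814804
  row [-25.03  -9.67  -6.92] [ 2.21 -6.39 -2.58] len 27.7 7.23
   t 0.13 q [ 1.31  0.5  -0.21  1.75 -0.31  1.2   1.  ] err 0.0 0.0 tcp [ 299. -424.  190.] minz 190
  row [-27.36 -13.48 -12.14] [ 2.84 -5.42 -3.91] len 32.8 7.26
   t 0.27 q [ 1.16  0.35 -0.08  1.75  0.42  0.84  1.14] err 0.0 0.0 tcp [ 190. -641.  259.] minz 187
  row [-18.18 -18.45  -5.91] [ 3.56 -3.06 -5.5 ] len 26.6 7.23
   t 0.43 q [1.02 0.29 0.04 1.8  1.27 0.63 1.25] err 0.0 0.0 tcp [ 187. -775.  412.] minz 273
  row [-8.83 -8.29  0.12] [ 3.04 -0.82 -6.57] len 12.1 7.28
   t 0.59 q [0.94 0.35 0.09 1.9  2.16 0.68 1.34] err 0.0 0.0 tcp [ 260. -809.  458.] minz 420
  row [-22.33 -12.63  -4.69] [ 3.79 -0.77 -6.13] len 26.1 7.25
   t 0.74 q [0.89 0.54 0.1  2.05 3.   0.99 1.49] err 0.0 0.0 tcp [ 424. -737.  369.] minz 369
  row [-20.21 -36.4  -10.94] [ 5.32 -0.32 -2.64] len 43.1 5.95
   t 0.88 q [0.85 0.78 0.1  2.22 3.73 1.37 1.65] err 0.0 0.0 tcp [ 550. -476.  201.] minz 201
  row [ -2.57 -41.65  -8.8 ] [4.91 1.11 1.15] len 42.7 5.16
   t 1.0 q [0.85 1.01 0.09 2.39 4.4  1.68 1.78] err 0.0 0.0 tcp [ 489. -151.  149.] minz 149
```

arm_command:
  targets:
    - {"translation": [-25, -9.7, -6.9], "angular": [2.2, -6.4, -2.6], "jaw": 20}
    - {"translation": [-25, -9.7, -6.9], "angular": [2.2, -6.4, -2.6], "jaw": 20}
    - {"translation": [-25, -9.7, -6.9], "angular": [2.2, -6.4, -2.6], "jaw": 20}
    - {"translation": [-25, -9.7, -6.9], "angular": [2.2, -6.4, -2.6], "jaw": 20}
    - {"translation": [-25, -9.7, -6.9], "angular": [2.2, -6.4, -2.6], "jaw": 20}
    - {"translation": [-25, -9.7, -6.9], "angular": [2.2, -6.4, -2.6], "jaw": 20}
    - {"translation": [-25, -9.7, -6.9], "angular": [2.2, -6.4, -2.6], "jaw": 20}
    - {"translation": [-25, -9.7, -6.9], "angular": [2.2, -6.4, -2.6], "jaw": 20}

```text
t: 18.0
ee_pos: [298.1, -422.0, 187.3]
orientation: [-2.284, -1.75, -0.637]
ft_force: [-0.6, -0.8, -2.7]
finger_gap: 35.3
gripper_force: 44.8
```

arm_command:
  targets:
    - {"translation": [-27.4, -13.5, -12.1], "angular": [2.8, -5.4, -3.9], "jaw": 20}
    - {"translation": [-27.4, -13.5, -12.1], "angular": [2.8, -5.4, -3.9], "jaw": 20}
    - {"translation": [-27.4, -13.5, -12.1], "angular": [2.8, -5.4, -3.9], "jaw": 20}
    - {"translation": [-27.4, -13.5, -12.1], "angular": [2.8, -5.4, -3.9], "jaw": 20}
    - {"translation": [-27.4, -13.5, -12.1], "angular": [2.8, -5.4, -3.9], "jaw": 20}
    - {"translation": [-27.4, -13.5, -12.1], "angular": [2.8, -5.4, -3.9], "jaw": 20}
    - {"translation": [-27.4, -13.5, -12.1], "angular": [2.8, -5.4, -3.9], "jaw": 20}
    - {"translation": [-27.4, -13.5, -12.1], "angular": [2.8, -5.4, -3.9], "jaw": 20}

```text
t: 18.8
ee_pos: [189.6, -639.5, 254.4]
orientation: [1.778, 2.435, -0.537]
ft_force: [-1.1, -0.8, -1.9]
finger_gap: 35.6
gripper_force: 44.8
```

```bash
python3 st.py; sed -i 's/^for t in ts\[1:\]/import sys\nfor t in ts[int(sys.argv[1]):]/' go.py; python3 go.py 3
```

```text
t 18.8 q [1.1557, 0.3566, -0.0689, 1.7582, 0.4115, 0.8361, 1.1545] p [189.61, -639.5, 254.41] gap 35.642442610692925
x,y,z axes [-0.3238  0.9081 -0.2655] [ 0.9356  0.2655 -0.2327] [-0.1408 -0.3238 -0.9356] head -113.51 pitch down 69.32
[ 1.16  0.36 -0.07  1.76  0.41  0.84  1.15] [ 189.61 -639.5   254.41]
cost 48.044672578814804
  row [-18.48 -18.75  -6.35] [ 3.6  -3.07 -5.47] len 27.1 7.24
   t 0.43 q [1.01 0.29 0.05 1.8  1.27 0.63 1.25] err 0.0 0.0 tcp [ 187. -775.  412.] minz 270
  row [-8.83 -8.29  0.12] [ 3.04 -0.82 -6.57] len 12.1 7.28
   t 0.59 q [0.93 0.35 0.1  1.9  2.16 0.68 1.34] err 0.0 0.0 tcp [ 260. -809.  458.] minz 420
  row [-22.33 -12.63  -4.69] [ 3.79 -0.77 -6.13] len 26.1 7.25
   t 0.74 q [0.88 0.54 0.11 2.05 3.   0.99 1.48] err 0.0 0.0 tcp [ 424. -737.  369.] minz 369
  row [-20.21 -36.4  -10.94] [ 5.32 -0.32 -2.64] len 43.1 5.95
   t 0.88 q [0.84 0.78 0.11 2.22 3.72 1.37 1.64] err 0.0 0.0 tcp [ 550. -476.  201.] minz 201
  row [ -2.57 -41.65  -8.8 ] [4.91 1.11 1.15] len 42.7 5.16
   t 1.0 q [0.84 1.01 0.09 2.39 4.39 1.69 1.78] err 0.0 0.0 tcp [ 489. -151.  149.] minz 149
```

Tracking matches the model almost exactly, so I'll continue.

arm_command:
  targets:
    - {"translation": [-18.5, -18.7, -6.3], "angular": [3.6, -3.1, -5.5], "jaw": 20}
    - {"translation": [-18.5, -18.7, -6.3], "angular": [3.6, -3.1, -5.5], "jaw": 20}
    - {"translation": [-18.5, -18.7, -6.3], "angular": [3.6, -3.1, -5.5], "jaw": 20}
    - {"translation": [-18.5, -18.7, -6.3], "angular": [3.6, -3.1, -5.5], "jaw": 20}
    - {"translation": [-18.5, -18.7, -6.3], "angular": [3.6, -3.1, -5.5], "jaw": 20}
    - {"translation": [-18.5, -18.7, -6.3], "angular": [3.6, -3.1, -5.5], "jaw": 20}
    - {"translation": [-18.5, -18.7, -6.3], "angular": [3.6, -3.1, -5.5], "jaw": 20}
    - {"translation": [-18.5, -18.7, -6.3], "angular": [3.6, -3.1, -5.5], "jaw": 20}

```text
t: 19.6
ee_pos: [187.2, -774.6, 411.1]
orientation: [-0.587, -2.685, 1.497]
ft_force: [0.1, -0.6, -0.7]
finger_gap: 35.5
gripper_force: 44.8
```

arm_command:
  targets:
    - {"translation": [-8.8, -8.3, 0.1], "angular": [3.0, -0.8, -6.6], "jaw": 20}
    - {"translation": [-8.8, -8.3, 0.1], "angular": [3.0, -0.8, -6.6], "jaw": 20}
    - {"translation": [-8.8, -8.3, 0.1], "angular": [3.0, -0.8, -6.6], "jaw": 20}
    - {"translation": [-8.8, -8.3, 0.1], "angular": [3.0, -0.8, -6.6], "jaw": 20}
    - {"translation": [-8.8, -8.3, 0.1], "angular": [3.0, -0.8, -6.6], "jaw": 20}
    - {"translation": [-8.8, -8.3, 0.1], "angular": [3.0, -0.8, -6.6], "jaw": 20}
    - {"translation": [-8.8, -8.3, 0.1], "angular": [3.0, -0.8, -6.6], "jaw": 20}
    - {"translation": [-8.8, -8.3, 0.1], "angular": [3.0, -0.8, -6.6], "jaw": 20}

```text
t: 20.4
ee_pos: [260.8, -808.4, 456.4]
orientation: [0.674, -2.049, 1.66]
ft_force: [-0.0, -0.2, -1.4]
finger_gap: 35.6
gripper_force: 44.8
```

```bash
python3 go.py 5
```

```text
[0.9  0.35 0.12 1.9  2.16 0.67 1.34] [ 260.82 -808.38  456.43]
cost 48.044672578814804
  row [-21.97 -12.73  -4.56] [ 3.8  -0.71 -6.08] len 25.8 7.21
   t 0.74 q [0.86 0.54 0.13 2.05 3.   0.99 1.47] err 0.0 0.0 tcp [ 424. -737.  369.] minz 369
  row [-20.21 -36.4  -10.94] [ 5.32 -0.32 -2.64] len 43.1 5.95
   t 0.88 q [0.82 0.78 0.13 2.22 3.72 1.38 1.64] err 0.0 0.0 tcp [ 550. -476.  201.] minz 201
  row [ -2.57 -41.65  -8.8 ] [4.91 1.11 1.15] len 42.7 5.16
   t 1.0 q [0.82 1.01 0.11 2.39 4.39 1.7  1.78] err 0.0 0.0 tcp [ 489. -151.  149.] minz 149
```

arm_command:
  targets:
    - {"translation": [-22, -12.7, -4.6], "angular": [3.8, -0.7, -6.1], "jaw": 20}
    - {"translation": [-22, -12.7, -4.6], "angular": [3.8, -0.7, -6.1], "jaw": 20}
    - {"translation": [-22, -12.7, -4.6], "angular": [3.8, -0.7, -6.1], "jaw": 20}
    - {"translation": [-22, -12.7, -4.6], "angular": [3.8, -0.7, -6.1], "jaw": 20}
    - {"translation": [-22, -12.7, -4.6], "angular": [3.8, -0.7, -6.1], "jaw": 20}
    - {"translation": [-22, -12.7, -4.6], "angular": [3.8, -0.7, -6.1], "jaw": 20}
    - {"translation": [-22, -12.7, -4.6], "angular": [3.8, -0.7, -6.1], "jaw": 20}
    - {"translation": [-22, -12.7, -4.6], "angular": [3.8, -0.7, -6.1], "jaw": 20}

```text
t: 21.2
ee_pos: [425.2, -737.2, 369.1]
orientation: [1.552, -1.056, 1.604]
ft_force: [-0.4, -1.2, -1.9]
finger_gap: 35.7
gripper_force: 44.8
```

arm_command:
  targets:
    - {"translation": [-20.2, -36.4, -10.9], "angular": [5.3, -0.3, -2.6], "jaw": 20}
    - {"translation": [-20.2, -36.4, -10.9], "angular": [5.3, -0.3, -2.6], "jaw": 20}
    - {"translation": [-20.2, -36.4, -10.9], "angular": [5.3, -0.3, -2.6], "jaw": 20}
    - {"translation": [-20.2, -36.4, -10.9], "angular": [5.3, -0.3, -2.6], "jaw": 20}
    - {"translation": [-20.2, -36.4, -10.9], "angular": [5.3, -0.3, -2.6], "jaw": 20}
    - {"translation": [-20.2, -36.4, -10.9], "angular": [5.3, -0.3, -2.6], "jaw": 20}
    - {"translation": [-20.2, -36.4, -10.9], "angular": [5.3, -0.3, -2.6], "jaw": 20}
    - {"translation": [-20.2, -36.4, -10.9], "angular": [5.3, -0.3, -2.6], "jaw": 20}

```text
t: 22.0
ee_pos: [552.4, -476.2, 201.7]
orientation: [2.096, -0.144, 1.793]
ft_force: [0.1, -1.0, -1.7]
finger_gap: 35.8
gripper_force: 44.8
```

```bash
cat > fin.py <<'E'
from seg import *
from route import *
import sys
def body(T):  # front face corners of the gripper body and stone nose in cage frame
    c=[]
    for dx in(-37.5,37.5):
        for dy in(-95,95): c.append((T@[dx,dy,-47,1])[:3])
    c.append((T@[0,0,70,1])[:3]); c=np.array(c); c[:,:2]=(c[:,:2]-C)@Rz; return c
def seq(wps):
    q,T=cur(); print(q,T[:3,3].round(1))
    for p,h,th,n in wps:
        Tb=mat(p,tgt(h,th)); S=step(T,Tb,n); show(S)
        for k in range(n):
            T=T@S; q,ep,eo=ik(T[:3,3],R.from_matrix(T[:3,:3]),q,.05)
        b=body(Tb); print("   q",q,"err",round(ep,1),round(eo,1),"body max x",b[:4,0].max().round(),"y",b[:4,1].min().round(),b[:4,1].max().round(),"minz",b[:4,2].min().round(),"nose",b[4].round()); T=Tb
E
python3 - <<'E'
from fin import *
seq([(W(-200,-130,150),25,2,8),(W(-165,-80,130),30,2,4),(W(-115,-40,124),18,2,4),(W(-85,-20,121),9,2,4),(W(-60,-2,118),2.3,2,4)])
E
```

```text
[0.81 0.78 0.14 2.22 3.71 1.39 1.63] [ 552.4 -476.2  201.7]
  row [ -1.45 -47.37  -5.32] [5.57 1.17 1.06] len 47.7 5.79
   q [0.75 1.   0.09 2.37 4.39 1.68 1.77] err 0.0 0.0 body max x -205.0 y -236.0 -60.0 minz 114.0 nose [-135. -103.  148.]
  row [-4.54 -7.73 13.33] [ 1.25 -0.   -0.04] len 16.1 1.25
   q [0.66 1.04 0.02 2.32 4.34 1.64 1.77] err 0.0 0.0 body max x -161.0 y -187.0 -17.0 minz 94.0 nose [-103.  -47.  128.]
  row [-0.96 -4.27 15.5 ] [-3.   0.   0.1] len 16.1 3.0
   q [ 0.56  1.1  -0.19  2.4   3.91  1.67  1.93] err 0.0 0.0 body max x -133.0 y -145.0 39.0 minz 88.0 nose [-48. -21. 122.]
  row [-0.46 -3.29  8.42] [-2.25 -0.    0.08] len 9.1 2.25
   q [ 0.63  1.21 -0.48  2.4   3.66  1.65  2.17] err 0.0 0.0 body max x -119.0 y -120.0 69.0 minz 85.0 nose [-16. -12. 119.]
  row [-0.52 -4.03  6.59] [-1.67  0.    0.06] len 7.7 1.68
   q [ 0.56  1.27 -0.61  2.36  3.45  1.74  2.25] err 0.0 0.0 body max x -106.0 y -97.0 93.0 minz 82.0 nose [ 10.  -2. 116.]
```

arm_command:
  targets:
    - {"translation": [-1.5, -47.4, -5.3], "angular": [5.6, 1.2, 1.1], "jaw": 20}
    - {"translation": [-1.5, -47.4, -5.3], "angular": [5.6, 1.2, 1.1], "jaw": 20}
    - {"translation": [-1.5, -47.4, -5.3], "angular": [5.6, 1.2, 1.1], "jaw": 20}
    - {"translation": [-1.5, -47.4, -5.3], "angular": [5.6, 1.2, 1.1], "jaw": 20}
    - {"translation": [-1.5, -47.4, -5.3], "angular": [5.6, 1.2, 1.1], "jaw": 20}
    - {"translation": [-1.5, -47.4, -5.3], "angular": [5.6, 1.2, 1.1], "jaw": 20}
    - {"translation": [-1.5, -47.4, -5.3], "angular": [5.6, 1.2, 1.1], "jaw": 20}
    - {"translation": [-1.5, -47.4, -5.3], "angular": [5.5, 1.1, 1.1], "jaw": 20}

```text
t: 22.8
ee_pos: [508.1, -111.0, 151.3]
orientation: [-2.01, -0.444, -1.951]
ft_force: [0.2, 1.0, -1.7]
finger_gap: 35.7
gripper_force: 44.8
```

Run:
```python
from fin import *
seq([(W(-165,-80,130),30,2,4),(W(-115,-40,125),22,2,4),(W(-85,-20,122),13,2,4),(W(-60,-2,118),2.3,2,4)])
import h
q,T=cur(); n=(T@[0,0,70,1])[:3]
S=manip.get_image("side"); Tp=manip.get_image("top")
print("tcp,nose px side",h.proj("side",T[:3,3]),h.proj("side",n),"top",h.proj("top",T[:3,3]),h.proj("top",n))
a=cv2.resize(S[190:310,250:360],None,fx=4,fy=4) if 0 else h.cv2.resize(S[180:320,250:360],None,fx=4,fy=4,interpolation=2)
b=h.cv2.resize(Tp[140:230,340:430],None,fx=4,fy=4,interpolation=2)
o=np.zeros((560,800,3),np.uint8); o[:,:440]=a; o[:360,440:]=b; h.cv2.imwrite("pics/g4.png",o)
```

```text
[0.74 1.01 0.09 2.37 4.39 1.69 1.76] [ 508.1 -111.   151.3]
  row [-4.92 -7.88 13.25] [ 1.23 -0.09 -0.08] len 16.2 1.24
   q [0.66 1.04 0.03 2.32 4.34 1.64 1.77] err 0.0 0.0 body max x -161.0 y -187.0 -17.0 minz 94.0 nose [-103.  -47.  128.]
  row [-0.71 -3.86 15.58] [-2.    0.    0.07] len 16.1 2.0
   q [ 0.56  1.08 -0.14  2.37  4.01  1.64  1.87] err 0.0 0.0 body max x -126.0 y -146.0 34.0 minz 89.0 nose [-49. -16. 123.]
  row [-0.45 -2.69  8.63] [-2.25  0.    0.08] len 9.1 2.25
   q [ 0.49  1.12 -0.29  2.39  3.7   1.69  1.98] err 0.0 0.0 body max x -112.0 y -122.0 65.0 minz 86.0 nose [-16.  -7. 120.]
  row [-0.76 -3.75  6.77] [-2.67 -0.    0.09] len 7.8 2.68
   q [ 0.41  1.19 -0.47  2.36  3.37  1.8   2.08] err 0.0 0.0 body max x -106.0 y -97.0 93.0 minz 82.0 nose [ 10.  -2. 116.]
tcp,nose px side [[311.42 249.15]] [[330.26 236.32]] top [[372.4  204.31]] [[360.79 180.96]]
```

View pics/g4.png

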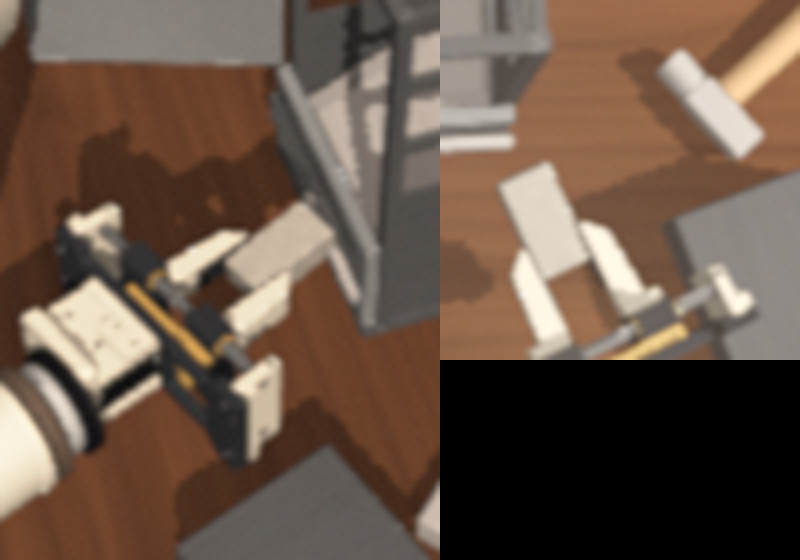

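Run:
```python
from fin import *
seq([(W(-165,-80,140),30,1,4),(W(-115,-40,134),22,1,4),(W(-78,-14,132),11,1,8),(W(-60,-2,128),3,1,4),(W(-60,-2,119),3,2,4)])
```

```text
[0.74 1.01 0.09 2.37 4.39 1.69 1.76] [ 506.9 -108.7  150.4]
  row [-2.31 -7.23 13.17] [ 1.2   0.18 -0.14] len 15.2 1.23
   q [0.66 1.03 0.03 2.33 4.35 1.65 1.77] err 0.0 0.0 body max x -162.0 y -186.0 -17.0 minz 103.0 nose [-103.  -47.  139.]
  row [-1.23 -3.86 15.57] [-2.    0.    0.03] len 16.1 2.0
   q [ 0.56  1.07 -0.14  2.37  4.01  1.65  1.87] err 0.0 0.0 body max x -127.0 y -146.0 34.0 minz 97.0 nose [-49. -16. 133.]
  row [-0.16 -1.95  5.32] [-1.37  0.    0.02] len 5.7 1.37
   q [ 0.47  1.13 -0.33  2.39  3.63  1.72  2.  ] err 0.0 0.0 body max x -109.0 y -115.0 73.0 minz 95.0 nose [ -9.  -3. 131.]
  row [-0.92 -2.54  4.8 ] [-2.   -0.    0.03] len 5.5 2.0
   q [ 0.41  1.18 -0.47  2.37  3.39  1.8   2.08] err 0.0 0.0 body max x -105.0 y -98.0 92.0 minz 91.0 nose [ 10.  -1. 127.]
  row [-2.25  0.    0.05] [-0.   -0.25 -0.  ] len 2.3 0.25
   q [ 0.41  1.19 -0.47  2.37  3.38  1.79  2.08] err 0.0 0.0 body max x -104.0 y -98.0 92.0 minz 83.0 nose [ 10.  -1. 117.]
```

arm_command:
  targets:
    - {"translation": [-2.3, -7.2, 13.2], "angular": [1.2, 0.2, -0.1], "jaw": 20}
    - {"translation": [-2.3, -7.2, 13.2], "angular": [1.2, 0.2, -0.1], "jaw": 20}
    - {"translation": [-2.3, -7.2, 13.2], "angular": [1.2, 0.2, -0.1], "jaw": 20}
    - {"translation": [-2.3, -7.2, 13.2], "angular": [1.2, 0.2, -0.1], "jaw": 20}
    - {"translation": [-1.2, -3.9, 15.6], "angular": [-2, 0, 0], "jaw": 20}
    - {"translation": [-1.2, -3.9, 15.6], "angular": [-2, 0, 0], "jaw": 20}
    - {"translation": [-1.2, -3.9, 15.6], "angular": [-2, 0, 0], "jaw": 20}
    - {"translation": [-1.2, -3.9, 15.6], "angular": [-2, 0, 0], "jaw": 20}

```text
t: 23.7
ee_pos: [593.4, -21.7, 137.1]
orientation: [-2.03, -0.396, -2.01]
ft_force: [0.5, 0.1, -1.2]
finger_gap: 35.5
gripper_force: 44.8
```

Run:
```python
from fin import *
seq([(W(-78,-14,132),11,1,8),(W(-60,-2,128),3,1,4),(W(-60,-2,119),3,2,4)])
print(manip.observe()["ft_force"])
```

```text
[ 0.57  1.06 -0.14  2.36  4.01  1.64  1.87] [593.4 -21.7 137.1]
  row [-0.55 -2.69  4.93] [-1.32 -0.05  0.09] len 5.6 1.32
   q [ 0.47  1.13 -0.34  2.39  3.63  1.72  2.  ] err 0.0 0.0 body max x -109.0 y -115.0 73.0 minz 95.0 nose [ -9.  -3. 131.]
  row [-0.92 -2.54  4.8 ] [-2.   -0.    0.03] len 5.5 2.0
   q [ 0.41  1.18 -0.47  2.37  3.39  1.8   2.08] err 0.0 0.0 body max x -105.0 y -98.0 92.0 minz 91.0 nose [ 10.  -1. 127.]
  row [-2.25  0.    0.05] [-0.   -0.25 -0.  ] len 2.3 0.25
   q [ 0.41  1.19 -0.47  2.37  3.38  1.78  2.08] err 0.0 0.0 body max x -104.0 y -98.0 92.0 minz 83.0 nose [ 10.  -1. 117.]
[ 0.45  0.08 -1.2 ]
```

arm_command:
  targets:
    - {"translation": [-0.5, -2.7, 4.9], "angular": [-1.3, -0.1, 0.1], "jaw": 20}
    - {"translation": [-0.5, -2.7, 4.9], "angular": [-1.3, -0.1, 0.1], "jaw": 20}
    - {"translation": [-0.5, -2.7, 4.9], "angular": [-1.3, -0.1, 0.1], "jaw": 20}
    - {"translation": [-0.5, -2.7, 4.9], "angular": [-1.3, 0, 0.1], "jaw": 20}
    - {"translation": [-0.5, -2.7, 4.9], "angular": [-1.3, 0, 0.1], "jaw": 20}
    - {"translation": [-0.5, -2.7, 4.9], "angular": [-1.3, 0, 0.1], "jaw": 20}
    - {"translation": [-0.5, -2.7, 4.9], "angular": [-1.3, 0, 0.1], "jaw": 20}
    - {"translation": [-0.5, -2.7, 4.9], "angular": [-1.3, 0, 0.1], "jaw": 20}

```text
t: 24.5
ee_pos: [624.2, 10.1, 132.4]
orientation: [-2.136, -0.207, -2.101]
ft_force: [0.6, 0.2, -1.0]
finger_gap: 35.7
gripper_force: 44.8
```

Run:
```python
from fin import *
seq([(W(-60,-2,128),3,1,8),(W(-60,-2,119),3,2,4)])
print(manip.observe()["ft_force"])
```

```text
[ 0.48  1.13 -0.34  2.39  3.64  1.71  2.  ] [624.2  10.1 132.4]
  row [-0.51 -1.29  2.47] [-1.02 -0.01  0.  ] len 2.8 1.02
   q [ 0.42  1.18 -0.47  2.37  3.39  1.8   2.08] err 0.0 0.0 body max x -105.0 y -98.0 92.0 minz 91.0 nose [ 10.  -1. 127.]
  row [-2.25  0.    0.05] [-0.   -0.25 -0.  ] len 2.3 0.25
   q [ 0.41  1.19 -0.47  2.37  3.39  1.78  2.08] err 0.0 0.0 body max x -104.0 y -98.0 92.0 minz 83.0 nose [ 10.  -1. 117.]
[ 0.61  0.17 -1.01]
```

arm_command:
  targets:
    - {"translation": [-0.5, -1.3, 2.5], "angular": [-1, 0, 0], "jaw": 20}
    - {"translation": [-0.5, -1.3, 2.5], "angular": [-1, 0, 0], "jaw": 20}
    - {"translation": [-0.5, -1.3, 2.5], "angular": [-1, 0, 0], "jaw": 20}
    - {"translation": [-0.5, -1.3, 2.5], "angular": [-1, 0, 0], "jaw": 20}
    - {"translation": [-0.5, -1.3, 2.5], "angular": [-1, 0, 0], "jaw": 20}
    - {"translation": [-0.5, -1.3, 2.5], "angular": [-1, 0, 0], "jaw": 20}
    - {"translation": [-0.5, -1.3, 2.5], "angular": [-1, 0, 0], "jaw": 20}
    - {"translation": [-0.5, -1.3, 2.5], "angular": [-1, 0, 0], "jaw": 20}

```text
t: 25.3
ee_pos: [642.1, 22.5, 128.0]
orientation: [-2.213, -0.061, -2.175]
ft_force: [0.3, 0.3, -1.4]
finger_gap: 35.7
gripper_force: 44.8
```

arm_command:
  targets:
    - {"translation": [-2.2, 0, 0], "angular": [0, -0.2, 0], "jaw": 20}
    - {"translation": [-2.2, 0, 0], "angular": [0, -0.2, 0], "jaw": 20}
    - {"translation": [-2.2, 0, 0], "angular": [0, -0.2, 0], "jaw": 20}
    - {"translation": [-2.2, 0, 0], "angular": [0, -0.2, 0], "jaw": 20}
    - {"translation": [0, 0, 0], "angular": [0, 0, 0], "jaw": 20}
    - {"translation": [0, 0, 0], "angular": [0, 0, 0], "jaw": 20}
    - {"translation": [0, 0, 0], "angular": [0, 0, 0], "jaw": 20}
    - {"translation": [0, 0, 0], "angular": [0, 0, 0], "jaw": 20}

```text
t: 26.1
ee_pos: [641.6, 22.0, 119.2]
orientation: [-2.227, -0.062, -2.16]
ft_force: [-0.0, 0.1, -0.4]
finger_gap: 35.6
gripper_force: 44.8
```

Run:
```python
from fin import *
import h
q,T=cur(); c=T[:3,3].copy(); c[:2]=(c[:2]-C)@Rz; print(q,T[:3,3].round(1),"tcp cage",c.round(1),"z axis",T[:3,2],manip.observe()["ft_force"])
n=(T@[0,0,70,1])[:3]; print(h.proj("side",T[:3,3]),h.proj("side",n),h.proj("top",T[:3,3]),h.proj("top",n))
S=manip.get_image("side"); Tp=manip.get_image("top")
a=h.cv2.resize(S[130:270,280:410],None,fx=4,fy=4,interpolation=2)[:, :440+80]
b=h.cv2.resize(Tp[80:200,270:370],None,fx=2.8,fy=2.8,interpolation=2)
o=np.zeros((560,800,3),np.uint8); o[:,:520]=a; o[:336,520:]=b; h.cv2.imwrite("pics/g5.png",o)
```

```text
[ 0.42  1.19 -0.46  2.36  3.4   1.78  2.08] [641.6  22.  119.2] tcp cage [-60.7  -3.  119.2] z axis [ 1.    0.06 -0.03] [-0.    0.12 -0.39]
[[341.57 212.54]] [[362.27 207.42]] [[321.9  157.27]] [[320.17 132.53]]
```

arm_command:
  targets:
    - {"translation": [-1, 0, 0], "angular": [0, 0, 0], "jaw": 20}
    - {"translation": [-1, 0, 0], "angular": [0, 0, 0], "jaw": 20}
    - {"translation": [0, 0, 0], "angular": [0, 0, 0], "jaw": 20}
    - {"translation": [0, 0, 0], "angular": [0, 0, 0], "jaw": 20}
    - {"translation": [0, 0, 0], "angular": [0, 0, 0], "jaw": 20}
    - {"translation": [0, 0, 0], "angular": [0, 0, 0], "jaw": 20}
    - {"translation": [0, 0, 0], "angular": [0, 0, 0], "jaw": 20}
    - {"translation": [0, 0, 0], "angular": [0, 0, 0], "jaw": 20}

```text
t: 27.0
ee_pos: [641.5, 22.1, 117.2]
orientation: [-2.228, -0.062, -2.159]
ft_force: [-0.1, 0.4, -1.5]
finger_gap: 35.9
gripper_force: 44.8
```

```bash
python3 st.py
python3 - <<'E'
from h import *
# stone in the side view through the open front / bars: compare predicted outline of stone with brightness is unreliable; just save
cv2.imwrite("pics/hold_side.png",manip.get_image("side")); print(manip.observe()["ft_force"])
E
```

```text
t 27.0 q [0.4166, 1.1965, -0.462, 2.3579, 3.3991, 1.7844, 2.0784] p [641.54, 22.06, 117.2] gap 35.85958303882622
x,y,z axes [0.0309 0.0018 0.9995] [ 0.0555 -0.9985  0.0001] [ 0.998   0.0554 -0.031 ] head 3.18 pitch down 1.78
[ 0.43 -0.09 -1.24]
```

Run:
```python
from h import *
from scipy.spatial.transform import Rotation as R
from scipy.optimize import least_squares
O=R.from_rotvec([-2.01,-.444,-1.951]).as_matrix(); p0=np.array([506.9,-108.7,150.4])
def corner(par,X): # par: d, h(TCP above underside), pitch deg, lateral
    d,hh,g,lat=par; g=np.radians(g); st=np.array([np.cos(g),0,-np.sin(g)]) # stone normal in tool (x up, z fwd)
    f=np.array([np.sin(g),0,np.cos(g)]); y=np.array([0,1,0])
    c=f*d-st*hh+y*lat
    return p0+O@(c+f*X[0]+y*X[1]+st*X[2])
sd=[((35,-18,24),(303,203)),((35,18,24),(335,233)),((35,18,0),(329,260)),((-35,-18,24),(228,262))]
tp=[((35,18,24),(548,162)),((35,-18,24),(498,185)),((-35,-18,24),(545,280)),((-35,18,24),(590,258))]
obs=[("side",X,(250+u/4,180+v/4)) for X,(u,v) in sd]+[("top",X,(340+(u-440)/4,140+v/4)) for X,(u,v) in tp]
f=lambda par:np.ravel([proj(n,corner(par,X))[0]-uv for n,X,uv in obs])
s=least_squares(f,[30,17,9.7,0],loss="soft_l1",x_scale=[5,5,5,3]); print(s.x,f(s.x).reshape(-1,2))
# resulting rack coordinates now
d,hh,g,_=s.x
for d,hh,g in ((d,hh,g),(29,17,9.7)):
    g2=np.radians(g-1.8); cx=-60.7+d*np.cos(g2)+hh*np.sin(g2); cz=117.2+d*np.sin(g2)-hh*np.cos(g2)
    a=np.radians(28); u,v=cx+70,cz-55; print("rack x,z",u*np.cos(a)+v*np.sin(a),-u*np.sin(a)+v*np.cos(a))
```

```text
[30.27 22.39  4.59 -0.76] [[-1.87  0.74]
 [-1.17  0.68]
 [ 0.46 -0.93]
 [-2.   -0.15]
 [-0.25 -0.49]
 [ 0.19 -0.44]
 [-0.16 -0.6 ]
 [ 0.65 -0.93]]
rack x,z 55.265819218927845 17.40208304687494
rack x,z 58.80406232166152 24.62252131332356
```

Both estimates put the stone 55–59 mm up the slope and 17–25 mm over the board, inside the limits. Releasing now.

arm_command:
  targets:
    - {"translation": [0, 0, 0], "angular": [0, 0, 0], "jaw": 75}
    - {"translation": [0, 0, 0], "angular": [0, 0, 0], "jaw": 75}
    - {"translation": [0, 0, 0], "angular": [0, 0, 0], "jaw": 75}
    - {"translation": [0, 0, 0], "angular": [0, 0, 0], "jaw": 75}
    - {"translation": [0, 0, 0], "angular": [0, 0, 0], "jaw": 75}
    - {"translation": [0, 0, 0], "angular": [0, 0, 0], "jaw": 75}
    - {"translation": [0, 0, 0], "angular": [0, 0, 0], "jaw": 75}
    - {"translation": [0, 0, 0], "angular": [0, 0, 0], "jaw": 75}

```text
t: 27.85
ee_pos: [641.5, 22.1, 117.2]
orientation: [-2.228, -0.062, -2.16]
ft_force: [-0.4, -0.0, 0.5]
finger_gap: 68.8
gripper_force: 0.0
```

Run:
```python
from fin import *
seq([(W(-60,-2,132),3,1,4),(W(-78,-14,136),12,1,4),(W(-115,-40,137),22,1,8),(W(-165,-80,142),30,1,8),(W(-205,-140,150),25,1,8)])
print(manip.observe()["ft_force"])
```

```text
[ 0.42  1.2  -0.46  2.36  3.4   1.78  2.08] [641.5  22.1 117.2]
  row [ 3.71 -0.22  0.1 ] [-0.04  0.19  0.  ] len 3.7 0.2
   q [ 0.42  1.17 -0.48  2.37  3.39  1.79  2.08] err 0.0 0.0 body max x -105.0 y -98.0 92.0 minz 95.0 nose [ 10.  -1. 131.]
  row [ 0.92  2.67 -4.72] [ 2.25  0.   -0.04] len 5.5 2.25
   q [ 0.48  1.11 -0.33  2.39  3.66  1.7   1.99] err 0.0 0.0 body max x -108.0 y -116.0 72.0 minz 99.0 nose [ -9.  -2. 135.]
  row [ 0.03  2.03 -5.28] [ 1.25 -0.   -0.02] len 5.7 1.25
   q [ 0.57  1.06 -0.15  2.37  4.01  1.64  1.88] err 0.0 0.0 body max x -127.0 y -146.0 34.0 minz 100.0 nose [-49. -16. 136.]
  row [ 0.49  2.13 -7.73] [ 1.   -0.   -0.02] len 8.0 1.0
   q [0.67 1.03 0.01 2.33 4.35 1.64 1.77] err 0.0 0.0 body max x -162.0 y -186.0 -17.0 minz 105.0 nose [-103.  -47.  141.]
  row [ 0.86  4.62 -7.76] [-0.62  0.    0.01] len 9.1 0.62
   q [0.78 1.02 0.09 2.35 4.42 1.7  1.76] err 0.0 0.0 body max x -211.0 y -246.0 -70.0 minz 113.0 nose [-140. -113.  149.]
[-0.42 -0.03  0.51]
```

arm_command:
  targets:
    - {"translation": [3.7, -0.2, 0], "angular": [0, 0.2, 0], "jaw": 75}
    - {"translation": [3.7, -0.2, 0], "angular": [0, 0.2, 0], "jaw": 75}
    - {"translation": [3.7, -0.2, 0], "angular": [0, 0.2, 0], "jaw": 75}
    - {"translation": [3.7, -0.2, 0], "angular": [0, 0.2, 0], "jaw": 75}
    - {"translation": [0.9, 2.7, -4.7], "angular": [2.2, 0, 0], "jaw": 40}
    - {"translation": [0.9, 2.7, -4.7], "angular": [2.2, 0, 0], "jaw": 40}
    - {"translation": [0.9, 2.7, -4.7], "angular": [2.2, 0, 0], "jaw": 40}
    - {"translation": [0.9, 2.7, -4.7], "angular": [2.2, 0, 0], "jaw": 40}

```text
t: 28.65
ee_pos: [624.2, 10.1, 136.2]
orientation: [-2.128, -0.223, -2.092]
ft_force: [0.2, -0.1, 0.0]
finger_gap: 41.7
gripper_force: 0.0
```

arm_command:
  targets:
    - {"translation": [0, 2, -5.3], "angular": [1.3, 0, 0], "jaw": 40}
    - {"translation": [0, 2, -5.3], "angular": [1.3, 0, 0], "jaw": 40}
    - {"translation": [0, 2, -5.3], "angular": [1.3, 0, 0], "jaw": 40}
    - {"translation": [0, 2, -5.3], "angular": [1.3, 0, 0], "jaw": 40}
    - {"translation": [0, 2, -5.3], "angular": [1.3, 0, 0], "jaw": 40}
    - {"translation": [0, 2, -5.3], "angular": [1.3, 0, 0], "jaw": 40}
    - {"translation": [0, 2, -5.3], "angular": [1.3, 0, 0], "jaw": 40}
    - {"translation": [0, 2, -5.3], "angular": [1.3, 0, 0], "jaw": 40}

```text
t: 29.45
ee_pos: [588.3, -17.4, 136.9]
orientation: [-2.023, -0.396, -1.989]
ft_force: [0.5, 0.4, 0.9]
finger_gap: 36.5
gripper_force: 0.0
```

arm_command:
  targets:
    - {"translation": [0.5, 2.1, -7.7], "angular": [1, 0, 0], "jaw": 40}
    - {"translation": [0.5, 2.1, -7.7], "angular": [1, 0, 0], "jaw": 40}
    - {"translation": [0.5, 2.1, -7.7], "angular": [1, 0, 0], "jaw": 40}
    - {"translation": [0.5, 2.1, -7.7], "angular": [1, 0, 0], "jaw": 40}
    - {"translation": [0.5, 2.1, -7.7], "angular": [1, 0, 0], "jaw": 40}
    - {"translation": [0.5, 2.1, -7.7], "angular": [1, 0, 0], "jaw": 40}
    - {"translation": [0.5, 2.1, -7.7], "angular": [1, 0, 0], "jaw": 40}
    - {"translation": [0.5, 2.1, -7.7], "angular": [1, 0, 0], "jaw": 40}

```text
t: 30.25
ee_pos: [540.3, -59.3, 141.8]
orientation: [-1.937, -0.519, -1.905]
ft_force: [0.9, -0.0, 0.3]
finger_gap: 36.9
gripper_force: 0.0
```

arm_command:
  targets:
    - {"translation": [0.9, 4.6, -7.8], "angular": [-0.6, 0, 0], "jaw": 40}
    - {"translation": [0.9, 4.6, -7.8], "angular": [-0.6, 0, 0], "jaw": 40}
    - {"translation": [0.9, 4.6, -7.8], "angular": [-0.6, 0, 0], "jaw": 40}
    - {"translation": [0.9, 4.6, -7.8], "angular": [-0.6, 0, 0], "jaw": 40}
    - {"translation": [0.9, 4.6, -7.8], "angular": [-0.6, 0, 0], "jaw": 40}
    - {"translation": [0.9, 4.6, -7.8], "angular": [-0.6, 0, 0], "jaw": 40}
    - {"translation": [0.9, 4.6, -7.8], "angular": [-0.6, 0, 0], "jaw": 40}
    - {"translation": [0.9, 4.6, -7.8], "angular": [-0.6, 0, 0], "jaw": 40}

```text
t: 31.05
ee_pos: [502.7, -121.9, 149.4]
orientation: [-1.99, -0.444, -1.956]
ft_force: [-1.1, -0.3, 0.4]
finger_gap: 36.8
gripper_force: 0.0
```

Run:
```python
from h import *
S=manip.get_image("side"); T=manip.get_image("top"); s=manip.observe(); print(s["t"],s["ee_pos"],s["ft_force"])
a=cv2.resize(S[120:260,290:405],None,fx=4,fy=4,interpolation=2); b=cv2.resize(T[70:200,265:368],None,fx=3.2,fy=3.2,interpolation=2)
o=np.zeros((560,800,3),np.uint8); o[:,:460]=a; o[:b.shape[0],465:465+b.shape[1]]=b[:,:335]; cv2.imwrite("pics/end.png",o)
```

```text
31.15 [ 502.58 -122.56  149.14] [-1.16  0.47  0.07]
```

View pics/end.png

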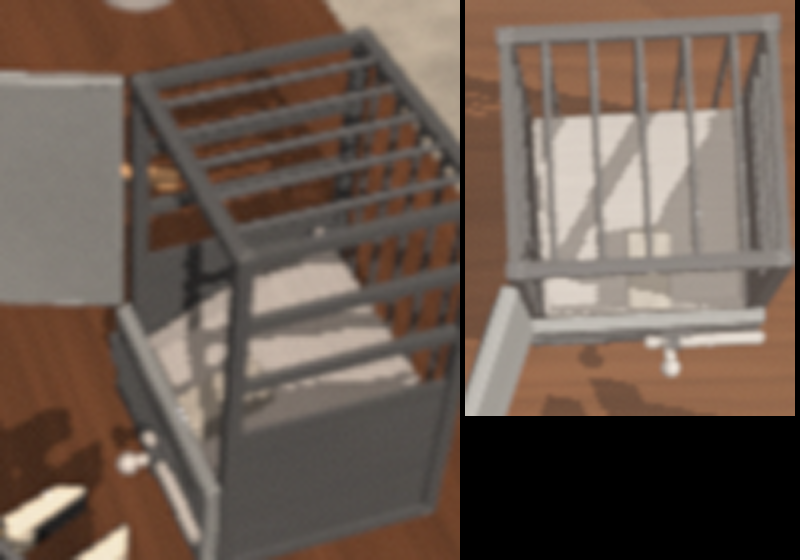

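Run:
```python
from h import *
p=[702.14,27.38,.04]; a=np.radians(28)
def rack(x,y,z): return cage(p,[-70+x*np.cos(a)-z*np.sin(a),y,55+x*np.sin(a)+z*np.cos(a)])
for xc in (35,45): print(xc,[((proj("top",rack(xc+d,y,24))[0]-[265,70])*3.2+[465,0]).round() for d,y in((35,0),(-35,0))])
print(manip.observe()["t"])
```

```text
35 [array([641., 235.]), array([644., 310.])]
45 [array([641., 224.]), array([644., 299.])]
31.15
```

The last picture shows the stone lying lengthwise at (649,232–305). That matches the predicted position with its end against the stop, (235–310). The door is wide open and the bolt is home, so I'm handing the job in.

```bash
python3 -c "
from rig import manip
print(manip.sign_off())"
```

```text
the job is handed in; nothing more can be done
None
```

I handed the job in at about 31 s: the top half stands open at about 1.9 rad, the last picture shows the stone lengthwise on the rack with its end at the stop, and the bolt and the other tools were left alone; the hand-in gave no verdict back.

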